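# Set up the soldering corner with a leaning heat shield

### The job

Get the soldering corner ready: first turn the turntable anticlockwise by its red handle until it is against its index stop, so that its fence stands on the far side; then take every white soldering board out of the rack and lean them all side by side as a heat shield, each standing on end on the turntable and tipped back some 15 degrees against the near face of the fence. Last, slide the lidded pot along the warming plate from the white mark to the middle of the orange mark without lifting it, and leave the other bench things where they are.

Things in the scene. Friction and masses are not known exactly. Their poses are not given: they have to be found in the camera images.
- turntable (a joint): angle of the steel turntable, rad: grows anticlockwise seen from above; starts between 0 and 0.45, runs up against its index stop at 1.60 (there the yellow tooth on the rim meets the yellow post of the foot). The disc is 300 mm across, its upper face 25 mm above the bench; friction (0.4 N m) holds it wherever it is left.
- tt_axis (a point): point on the turntable's vertical axis, in its upper face (25 mm above the bench); fixed, its x axis points where the fence's x axis will point once the turntable is at its stop. A 55 mm square terracotta block, 10 mm high, is fixed on the disc, its centre 35 mm from the axis on the side away from the fence
- tt_handle (a point): the red-topped upright handle post on the disc, 115 mm from the axis: this point lies on the post's centre line 62 mm above the bench; red top 20 mm across from 56 to 70 mm above the bench, below it a bare steel post 14 mm across
- fence: dark steel fence on the turntable, turning with it: a bar 260 mm long (its y), 10 mm thick, between 43 and 55 mm above the disc, on an upright at each end. Origin: on the disc, right below the middle of the bar's loading face; +x points through the bar, away from the turntable's axis; boards stand on the -x side; z up. The axis is 60 mm away at -x
- rack: plywood rack fixed on the bench, 300 mm (its x) by 56 mm (its y), 31 mm high; five slots in one row along its x, at x = -116, -58, 0, 58, 116 mm, each 53 mm long (x) and 16 mm wide (y), so that the boards stand edge to edge, 8 mm apart, their faces towards +-y of the rack; slot floor 6 mm above the bench; origin at the centre of its underside
- board1: white ceramic soldering board, a slab 12 mm thick (its x), 50 mm wide (its y), 130 mm tall (its z), about 0.11 kg; origin at the centre of its lower end, z up along its height. It starts standing upright in one of the five slots of the rack; three or four of the five boards are present
- board2: white ceramic soldering board, a slab 12 mm thick (its x), 50 mm wide (its y), 130 mm tall (its z), about 0.11 kg; origin at the centre of its lower end, z up along its height. It starts standing upright in one of the five slots of the rack; three or four of the five boards are present
- board3: white ceramic soldering board, a slab 12 mm thick (its x), 50 mm wide (its y), 130 mm tall (its z), about 0.11 kg; origin at the centre of its lower end, z up along its height. It starts standing upright in one of the five slots of the rack; three or four of the five boards are present
- board4: white ceramic soldering board, a slab 12 mm thick (its x), 50 mm wide (its y), 130 mm tall (its z), about 0.11 kg; origin at the centre of its lower end, z up along its height. It starts standing upright in one of the five slots of the rack; three or four of the five boards are present
- board5: white ceramic soldering board, a slab 12 mm thick (its x), 50 mm wide (its y), 130 mm tall (its z), about 0.11 kg; origin at the centre of its lower end, z up along its height. It starts standing upright in one of the five slots of the rack; three or four of the five boards are present
- warmer: black warming plate fixed on the bench, 340 mm (its x) by 200 mm (its y), upper face 30 mm above the bench; origin at the centre of its underside
- hot_mark: orange ring, 136 mm across, drawn on the warming plate; origin at its centre on the plate. It lies 70 mm from the plate's middle, at either end
- rest_mark: white ring, 136 mm across, drawn on the warming plate at the other end, where the pot starts; origin at its centre
- pot: lidded steel pot, 110 mm across, copper lid to 53 mm above its underside, with a black upright cylindrical knob 24 mm across from 61 to 93 mm above its underside, two small black lugs at its sides (along its x); about 0.45 kg; origin at the centre of its underside, z up
- pliers: red-handled pliers lying on the bench; leave alone
- shears: steel shears lying on the bench; leave alone
- screwdriver: screwdriver with an orange handle lying on the bench; leave alone
- tin: round dark tin, 90 mm across, 50 mm high; leave alone
- dish: small white dish, 80 mm across, 30 mm high; leave alone
- charcoal: black charcoal block, 100 x 60 x 25 mm; leave alone
Mind the look-alikes: they are no part of the job. Leave any purple or yellow look-alike of the board2 alone. Of the things shaped like the pot, the steel one is meant.

How it is judged:
By the outcome, as a careful person would: the job done as asked, in the order asked, and still so for the second after the job is handed in, with the robot touching nothing.
Of board1, board2, board3, board4, board5 only 3 to 4 are there at a start; the rules pass over those that are not, and their reading is None.
At some moment in a run one of pot may be knocked a few centimetres aside while the robot is not near it.
Once in a run the grip may slacken for a moment while it holds something.
It also fails if it takes over 208 s, if anything falls off the work surface, if the arm or the gripper's body presses on something with over 40 N, if the wrist force passes 120 N, or if a joint passes its speed limit or range.

### The arm

A 6-joint arm with a two-finger parallel gripper is mounted at the origin on the work surface. World frame = base frame: x ahead of the robot, y to its left, z up, the work surface at z = 0. Lengths are in m, angles in rad, forces in N, time in s.
With the tool pointing down it reaches from about 0.275 to 0.75 m from the base axis. Payload 10.2 kg.
Tool frame: the origin (TCP) lies midway between the tips of the shut fingers; the grasp point (between the pads) lies 19 mm behind it (manip.grip_point_offset is the distance from the TCP to the grasp point, in m); z points along the fingers, y is the direction in which the jaws open and shut (so a half turn about z gives the same grasp; the last joint's range is limited). The gripper opens to 88 mm and grips with 3 to 60 N. Pads are 18 mm wide; open, the fingers measure 123 mm over their backs; the gripper's body (75 mm by 187 mm) begins 45 mm behind the grasp point.
Start: joints at [-1.393, 0.313, 1.498, -0, 1.331, -0.223], TCP at [0.205, -0.483, 0.239] pointing down, gripper open.
Joint ranges: [-2.94, 2.94], [-0.97, 2.17], [0.19, 2.56], [-1.23, 4.37], [0.02, 3.11], [-2.88, 2.88]. Speed limits (rad/s): [2.39, 2.39, 3.01, 3.14, 3.14, 3.14].

### API

Orientations are given as a unit quaternion [w, x, y, z].
In Python, from workcell import manip, eyes, order gives the robot as it stands. The module is installed in compiled form; this text tells all that it offers.
- The arm moves only by the tool move_arm, never from a script. Its argument "motion" is a list of rows, each an object with "linear": the shift along the tool's x, y, z in mm, a list of three; "rotation": the turn, a rotation vector about the tool's x, y, z in degrees, a list of three; "gripper": the closure, from 0 (fully open) to 1 (shut). In form: [{"linear": [dx, dy, dz], "rotation": [rx, ry, rz], "gripper": gripper}, ...]. A call has 1 to 20 rows; each row shifts and turns the commanded pose from where the row before left it, along the tool's axes as they then stand; what a row does not reach is not made up. A row lasts 1/10 s, in which the tool goes at most 50 mm and 8.59 degrees, less where a joint would pass 70% of its speed; a pose out of reach is approached as far as the arm can. A call is refused whole if a number of a shift passes 50 or a number of a turn 8.59, either way. A call with a gripper value outside its range is refused whole. The fingers move at their own pace and stop on an object; the grip force is fixed at half the most. Time passes only in rows, so rows that do not move let the fingers close. It gives the time, the measured TCP pose, the force and the opening at its end, in the units of the state.
- manip.read_state(): the state, without advancing time (a new reading comes with each control period).
- eyes.get_image(name): name is "side" or "top" or "wrist"; returns a dict with "image" (384x512x3 uint8, blue, green, red), "K" (3x3 intrinsics, pixels), "R" (3x3) and "t" (3): a world point X has camera coordinates R X + t. Camera axes: x right, y down, z forward; pixel columns grow to the right and rows downward; lengths in m; the calibration is good to about 2 mm. A picture is of the moment at which its call begins. There is no depth.
- order.close_job(): hands the job in, once; it reports no verdict.
The state is a dict: "time_s": time; "qpos": joint angles; "joint_velocities": joint speeds; "effort": joint torques, N m; "tool_pos": TCP position; "tcp_rot": TCP orientation; "ft_force": force on the tool from outside, world axes, zero at the start; "moment": the same for the moment, N m; "gripper_width": finger opening in m.
Only numpy, scipy, OpenCV 4.12 (cv2) and the standard library are available. Lean on these libraries where they do the work, as an engineer would, in place of code of your own. Each camera call takes 0.05 s, during which the arm holds its last target.

## Working session

There is one attempt and no reset: what is moved stays moved. The work goes in short steps, Python scripts to look and compute and a tool call to move; the robot and the scene stay as the last step left them, time stands still between calls to the robot, and variables do not carry over. Pictures are saved under pics/ and viewed, and the job is handed in when it is done.

Besides the shell and the picture viewer there is one more tool, called after "Emit:" as name(argument=value, ...), one argument or row to a line, values as JSON. move_arm: Moves the arm, as the interface text tells. Its arguments: {"type":"object","properties":{"motion":{"type":"array","items":{"type":"object","properties":{"linear":{"type":"array","items":{"type":"number"}},"rotation":{"type":"array","items":{"type":"number"}},"gripper":{"type":"number"}}}}},"required":["motion"]}

```bash
mkdir -p pics; cat > h.py <<'E'
import numpy as np, cv2
from workcell import manip, eyes, order
def snap(n,f):
    d=eyes.get_image(n); cv2.imwrite('pics/'+f,d['image']); np.savez('pics/'+f+'.npz',**{k:np.array(d[k]) for k in('image','K','R','t')}); return d
def ray(d,u,v,z):
    K,R,t=[np.array(d[k]) for k in('K','R','t')]
    c=-R.T@t; r=R.T@np.linalg.solve(K,[u,v,1.]); s=(z-c[2])/r[2]; return c+s*r
def proj(d,X):
    K,R,t=[np.array(d[k]) for k in('K','R','t')]
    X=np.atleast_2d(X); p=(K@(R@X.T+t.reshape(3,1))).T; return p[:,:2]/p[:,2:]
def load(f): return dict(np.load('pics/'+f+'.npz'))
def crop(f,o,x0,y0,x1,y1,s):
    im=cv2.imread('pics/'+f)[y0:y1,x0:x1]; cv2.imwrite('pics/'+o,cv2.resize(im,None,fx=s,fy=s,interpolation=cv2.INTER_CUBIC))
E
python3 - <<'E'
from h import *
print({k:(np.round(v,3) if not isinstance(v,float) else v) for k,v in manip.read_state().items()}, manip.grip_point_offset)
for n in('top','side','wrist'):
    d=snap(n,n+'0.png'); print(n,np.round(d['K'],1).tolist(),np.round(-np.array(d['R']).T@d['t'],3),np.round(d['R'],3).tolist())
E
```

```text
{'time_s': 0.0, 'qpos': array([-1.393,  0.313,  1.498,  0.   ,  1.331, -0.223]), 'joint_velocities': array([-0.   , -0.001,  0.001, -0.001, -0.   ,  0.001]), 'effort': array([-0.0000e+00, -4.0221e+01, -2.5227e+01,  6.9000e-02,  3.5000e-02,
       -0.0000e+00]), 'tool_pos': array([ 0.205, -0.483,  0.238]), 'tcp_rot': array([-0.001,  0.98 ,  0.199,  0.   ]), 'ft_force': array([ 0.44 ,  0.354, -0.084]), 'moment': array([0.114, 0.026, 0.016]), 'gripper_width': 0.0881364844374078} 0.0187
top [[439.4, 0.0, 254.2], [0.0, 439.4, 190.9], [0.0, 0.0, 1.0]] [0.222 0.028 1.397] [[0.017, -1.0, 0.004], [-0.981, -0.017, -0.192], [0.192, -0.0, -0.981]]
side [[349.9, 0.0, 255.6], [0.0, 349.9, 189.6], [0.0, 0.0, 1.0]] [0.393 0.82  0.622] [[-0.991, -0.128, -0.024], [-0.056, 0.581, -0.812], [0.118, -0.804, -0.583]]
wrist [[309.3, 0.0, 256.0], [0.0, 309.3, 189.2], [0.0, 0.0, 1.0]] [ 0.278 -0.452  0.384] [[0.39, -0.921, -0.001], [-0.876, -0.371, 0.309], [-0.285, -0.119, -0.951]]
```

View pics/top0.png

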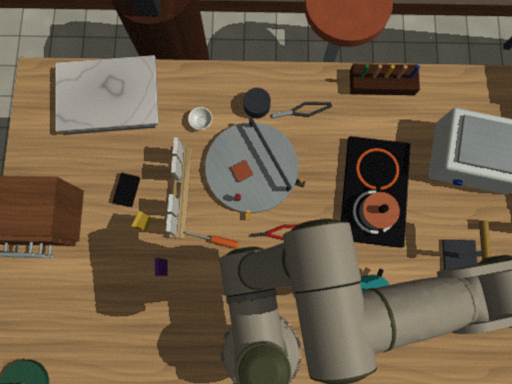

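View pics/side0.png

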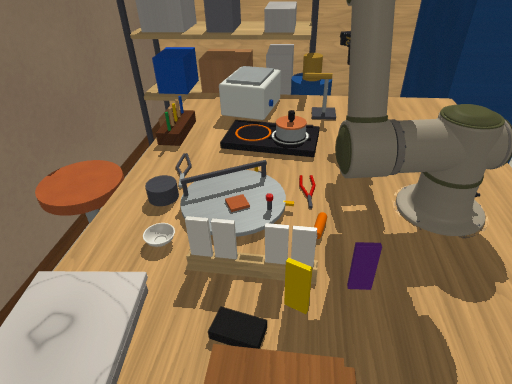

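View pics/wrist0.png

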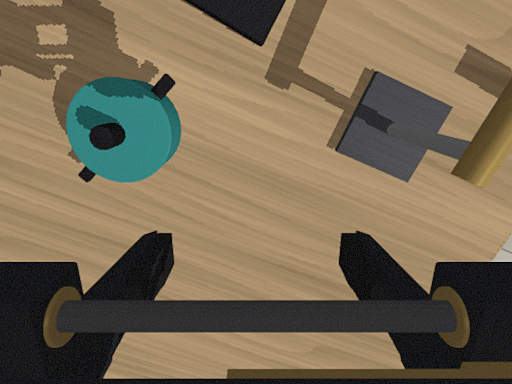

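Top view: up is +x and left is +y. The turntable is at px (251,167), the rack with 4 white boards at (177,185), and the handle's red top at (237,197). The plate is at (376,190), with the steel pot at (380,210). The look-alikes are a yellow board at (141,220), a purple board at (161,267) and a teal pot at (375,283).

```bash
python3 - <<'E'
from h import *
crop('top0.png','c1.png',155,85,310,260,4) if 0 else crop('top0.png','c1.png',155,100,315,250,4)
crop('top0.png','c2.png',330,125,430,255,4)
crop('side0.png','c3.png',130,150,330,300,4)
E
```

```text
(no output)
```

View pics/c1.png

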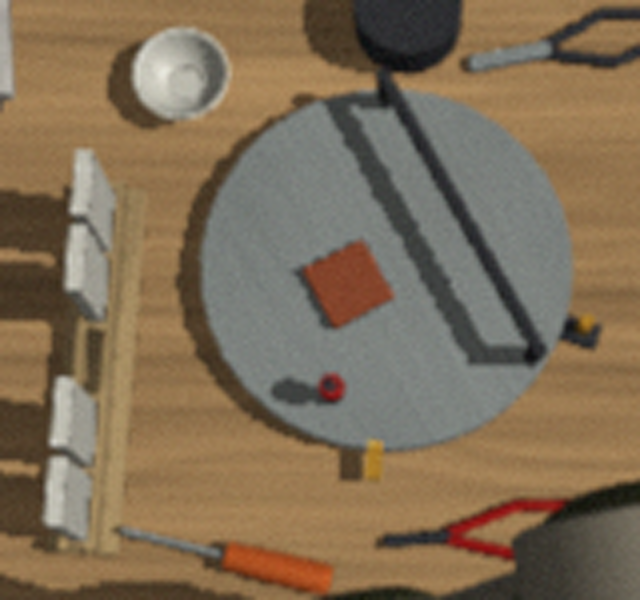

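View pics/c2.png

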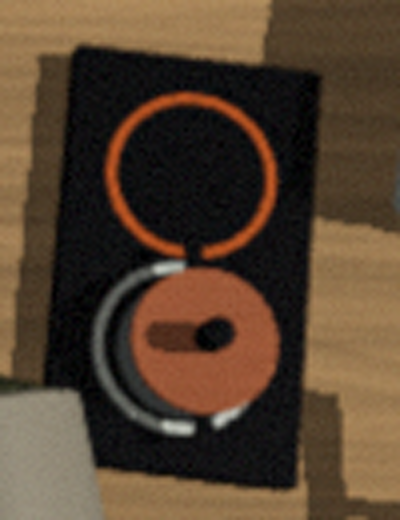

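View pics/c3.png

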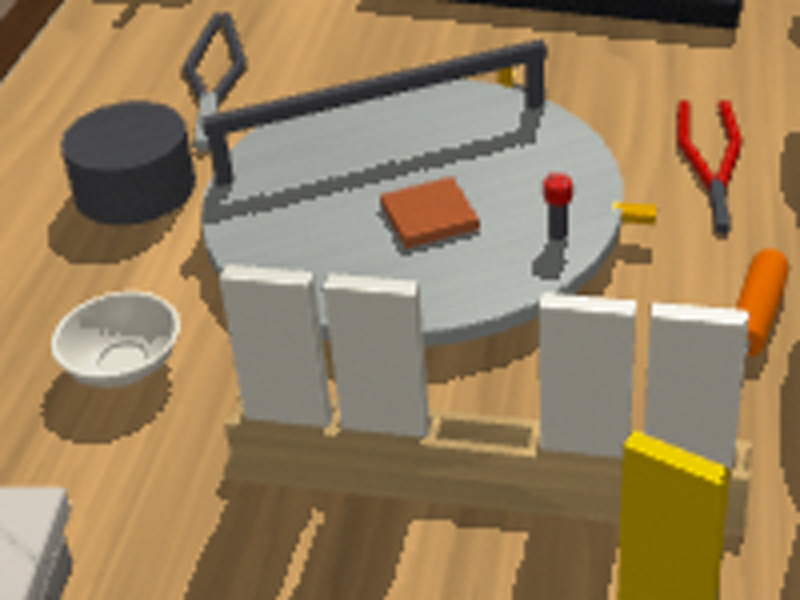

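```bash
python3 - <<'E'
from h import *
d=load('top0.png')
f=lambda x,y,z:ray(d,155+(x+.5)/4-.5,100+(y+.5)/4-.5,z)
print('handle',f(332,386,.07)); print('block',f(348,284,.035))
# disc fit: gray segmentation rim points
for nm,p in dict(tooth=(373,460,.02),post=(585,325,.03),barL=(388,75,.08),barR=(535,355,.08)).items(): print(nm,f(*p))
P=np.array([f(*p,.025)[:2] for p in [(202,260),(573,260),(390,92),(250,135),(500,130),(560,320),(228,365),(300,430),(430,445)]])
A=np.c_[2*P,np.ones(len(P))]; s=np.linalg.lstsq(A,(P**2).sum(1),rcond=None)[0]; print('disc',s[:2],np.sqrt(s[2]+s[0]**2+s[1]**2))
# rack corners & boards top
for nm,p in dict(rA=(125,187,.031),rB=(145,190,.031),rC=(100,553,.031),rD=(117,553,.031),).items(): print(nm,f(*p))
for nm,p in dict(b1=[(77,150),(92,150),(113,218),(100,222)],b2=[(68,228),(80,225),(107,310),(92,318)],b3=[(60,376),(74,380),(97,455),(85,462)],b4=[(50,455),(60,457),(90,530),(80,538)]).items(): print(nm,[np.round(f(*q,.136)[:2],3).tolist() for q in p])
g=lambda x,y,z:ray(d,330+(x+.5)/4-.5,125+(y+.5)/4-.5,z)
print('orange L,R,T,B',[np.round(g(*q,.03)[:2],4).tolist() for q in[(107,175),(277,175),(190,93),(192,258)]])
print('warmer',[np.round(g(*q,.03)[:2],4).tolist() for q in[(78,46),(321,73),(296,488),(43,460)]])
print('lid',[np.round(g(*q,.083)[:2],4).tolist() for q in[(131,340),(281,340),(206,266),(206,415)]], 'knob',g(218,331,.123))
s_=load('side0.png')
h=lambda x,y,z:ray(s_,130+(x+.5)/4-.5,150+(y+.5)/4-.5,z)
print('handle side',h(558,180,.07))
for nm,q in dict(b1=[(224,268),(314,272)],b2=[(325,277),(418,283)],b3=[(541,297),(635,301)],b4=[(651,306),(747,312)]).items(): print(nm,[np.round(h(*p,.136)[:2],3).tolist() for p in q])
E
```

```text
handle [0.46538605 0.07818404 0.07      ]
block [0.55462119 0.06876139 0.035     ]
tooth [0.41570395 0.04625965 0.02      ]
post [ 0.52563579 -0.12053424  0.03      ]
barL [0.71374838 0.03966785 0.08      ]
barR [ 0.49037795 -0.07677885  0.08      ]
disc [0.57309921 0.04040624] 0.14941750167015175
rA [0.63291809 0.25071693 0.031     ]
rB [0.63069284 0.23446546 0.031     ]
rC [0.33778328 0.25626675 0.031     ]
rD [0.33801064 0.24309792 0.031     ]
b1 [[0.629, 0.271], [0.63, 0.26], [0.577, 0.241], [0.574, 0.251]]
b2 [[0.569, 0.274], [0.571, 0.266], [0.507, 0.242], [0.501, 0.253]]
b3 [[0.457, 0.274], [0.454, 0.264], [0.4, 0.244], [0.394, 0.253]]
b4 [[0.399, 0.278], [0.398, 0.271], [0.345, 0.247], [0.339, 0.254]]
orange L,R,T,B [[0.5698, -0.2986], [0.5722, -0.4349], [0.6393, -0.3677], [0.5031, -0.3642]]
warmer [[0.6774, -0.278], [0.6581, -0.4746], [0.3228, -0.4381], [0.3411, -0.2425]]
lid [[0.4281, -0.3005], [0.4301, -0.4141], [0.4862, -0.3595], [0.3722, -0.3551]] knob [ 0.42967872 -0.35462016  0.123     ]
handle side [0.46574632 0.07804406 0.07      ]
b1 [[0.629, 0.264], [0.58, 0.262]]
b2 [[0.573, 0.266], [0.522, 0.265]]
b3 [[0.456, 0.27], [0.407, 0.268]]
b4 [[0.399, 0.271], [0.349, 0.271]]
```

```bash
cat >> h.py <<'E'
from scipy.spatial.transform import Rotation as Ro
def cur():
    s=manip.read_state(); q=np.array(s['tcp_rot']); return np.array(s['tool_pos']),Ro.from_quat(q[[1,2,3,0]]),s
def down(psi,tilt=0,az=0):
    """tool down, tool x at heading psi deg; then tilted so that tool back (-z) leans tilt deg toward heading az"""
    a=np.radians(psi); x=np.array([np.cos(a),np.sin(a),0]); z=np.array([0,0,-1.]); R=Ro.from_matrix(np.c_[x,np.cross(z,x),z])
    b=np.radians(az); ax=np.cross([0,0,1],[np.cos(b),np.sin(b),0]); return Ro.from_rotvec(np.radians(tilt)*ax)*R
def plan(p1,R1,n,start=None,dec=0):
    p,R=(cur()[:2] if start is None else start); p=p.copy()
    out=[]; tot=(R.inv()*R1).as_rotvec(degrees=True); st=np.round(tot/n,1)
    for i in range(n):
        tgt=p+(p1-p)/(n-i); d=np.round(R.inv().apply(tgt-p)*1000,dec)
        p=p+R.apply(d/1000); R=R*Ro.from_rotvec(st,degrees=True); out.append((d.tolist(),st.tolist()))
    print('total rot',np.round(tot,1),'end',np.round(p,4),'err',np.round((p1-p)*1000,1))
    for o in out: print(o)
    return p,R
def st():
    p,R,s=cur(); M=R.as_matrix()
    print('t',round(s['time_s'],2),'p',np.round(p,4),'psi %.1f'%np.degrees(np.arctan2(M[1,0],M[0,0])),'z',np.round(M[:,2],3),'F',np.round(s['ft_force'],1),'w',round(s['gripper_width'],4),'q',np.round(s['qpos'],2))
E
python3 - <<'E'
from h import *
st(); plan(np.array([.466,.078,.13]),down(70.6),16)
E
```

```text
t 0.15 p [ 0.2048 -0.4832  0.2383] psi 23.0 z [-0.     0.001 -1.   ] F [0.4 0.3 0.5] w 0.0882 q [-1.39  0.31  1.5  -0.    1.33 -0.22]
total rot [ -0.   -0.  -47.6] end [0.4659 0.0776 0.1298] err [0.1 0.4 0.2]
([29.0, -26.0, 7.0], [-0.0, -0.0, -3.0])
([30.0, -24.0, 7.0], [-0.0, -0.0, -3.0])
([31.0, -23.0, 7.0], [-0.0, -0.0, -3.0])
([32.0, -21.0, 7.0], [-0.0, -0.0, -3.0])
([34.0, -19.0, 7.0], [-0.0, -0.0, -3.0])
([34.0, -18.0, 7.0], [-0.0, -0.0, -3.0])
([35.0, -16.0, 7.0], [-0.0, -0.0, -3.0])
([36.0, -14.0, 7.0], [-0.0, -0.0, -3.0])
([37.0, -12.0, 7.0], [-0.0, -0.0, -3.0])
([37.0, -10.0, 7.0], [-0.0, -0.0, -3.0])
([38.0, -8.0, 6.0], [-0.0, -0.0, -3.0])
([38.0, -6.0, 7.0], [-0.0, -0.0, -3.0])
([39.0, -4.0, 6.0], [-0.0, -0.0, -3.0])
([39.0, -2.0, 7.0], [-0.0, -0.0, -3.0])
([39.0, -0.0, 6.0], [-0.0, -0.0, -3.0])
([38.0, 2.0, 7.0], [-0.0, -0.0, -3.0])
```

Emit:
move_arm(
  motion=[
    {"linear": [29,-26,7],"rotation": [0,0,-3],"gripper": 0.4},
    {"linear": [30,-24,7],"rotation": [0,0,-3],"gripper": 0.4},
    {"linear": [31,-23,7],"rotation": [0,0,-3],"gripper": 0.4},
    {"linear": [32,-21,7],"rotation": [0,0,-3],"gripper": 0.4},
    {"linear": [34,-19,7],"rotation": [0,0,-3],"gripper": 0.4},
    {"linear": [34,-18,7],"rotation": [0,0,-3],"gripper": 0.4},
    {"linear": [35,-16,7],"rotation": [0,0,-3],"gripper": 0.4},
    {"linear": [36,-14,7],"rotation": [0,0,-3],"gripper": 0.4},
    {"linear": [37,-12,7],"rotation": [0,0,-3],"gripper": 0.4},
    {"linear": [37,-10,7],"rotation": [0,0,-3],"gripper": 0.4},
    {"linear": [38,-8,6],"rotation": [0,0,-3],"gripper": 0.4},
    {"linear": [38,-6,7],"rotation": [0,0,-3],"gripper": 0.4},
    {"linear": [39,-4,6],"rotation": [0,0,-3],"gripper": 0.4},
    {"linear": [39,-2,7],"rotation": [0,0,-3],"gripper": 0.4},
    {"linear": [39,0,6],"rotation": [0,0,-3],"gripper": 0.4},
    {"linear": [38,2,7],"rotation": [0,0,-3],"gripper": 0.4},
    {"linear": [0,0,0],"rotation": [0,0,0],"gripper": 0.4},
  ],
)

```text
time_s: 1.85
tool_pos: [0.4663, 0.0804, 0.1287]
tcp_rot: [-0.001, 0.813, 0.583, -0.0]
ft_force: [0.0, 0.1, 0.1]
gripper_width: 0.0526
```

```bash
python3 - <<'E'
from h import *
st(); snap('wrist','w1.png')
E
```

```text
t 1.85 p [0.4663 0.0804 0.1287] psi 71.3 z [-0.001  0.001 -1.   ] F [0.  0.1 0.1] w 0.0526 q [-0.08  0.33  1.79  0.    1.02  0.25]
```

View pics/w1.png

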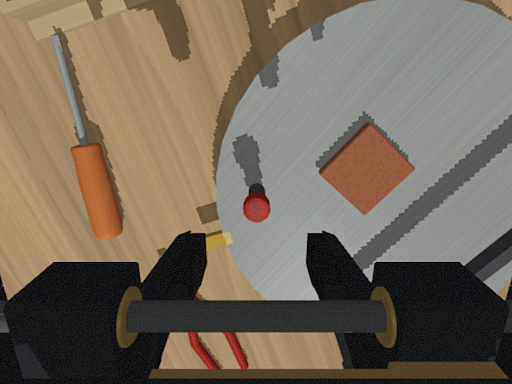

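```bash
python3 - <<'E'
from h import *
d=load('w1.png'); print(ray(d,257,207,.07)); print('block c',ray(d,366.5,168,.035))
print([np.round(ray(d,*q,.035),4).tolist() for q in[(370,122),(414,167),(367,214),(319,169)]])
print('proj of tcp',proj(d,[.4657,.0782,.07]))
E
```

```text
[0.46616585 0.08059048 0.07      ]
block c [0.55496993 0.07121014 0.035     ]
[[0.5653, 0.1056, 0.035], [0.5909, 0.0599, 0.035], [0.5468, 0.0323, 0.035], [0.519, 0.0825, 0.035]]
proj of tcp [[257.45754878 210.1725293 ]]
```

Emit:
move_arm(
  motion=[
    {"linear": [0,0,21],"rotation": [0,0,0],"gripper": 0.4},
    {"linear": [0,0,21],"rotation": [0,0,0],"gripper": 0.4},
    {"linear": [0,0,21],"rotation": [0,0,0],"gripper": 0.4},
    {"linear": [0,0,20],"rotation": [0,0,0],"gripper": 0.4},
    {"linear": [0,0,0],"rotation": [0,0,0],"gripper": 0.8},
    {"linear": [0,0,0],"rotation": [0,0,0],"gripper": 1},
    {"linear": [0,0,0],"rotation": [0,0,0],"gripper": 1},
    {"linear": [0,0,0],"rotation": [0,0,0],"gripper": 1},
    {"linear": [0,0,0],"rotation": [0,0,0],"gripper": 1},
  ],
)

```text
time_s: 2.8
tool_pos: [0.4656, 0.0775, 0.0475]
tcp_rot: [-0.0, 0.814, 0.58, -0.0]
ft_force: [-4.4, 0.6, 6.3]
gripper_width: 0.0186
```

```bash
python3 - <<'E'
from h import *
st()
c=np.array([.5731,.0400]); p,R,s=cur()
v=p[:2]-c; print(np.hypot(*v),np.degrees(np.arctan2(v[1],v[0])))
# arc: steps of 4 deg
M=R; q=p.copy(); Ri=R
for i in range(20):
    a=np.radians(4*(i+1)); t=np.r_[c+np.array([[np.cos(a),-np.sin(a)],[np.sin(a),np.cos(a)]])@v,p[2]]
    d=np.round(Ri.inv().apply(t-q)*1000,1); q=q+Ri.apply(d/1000); Ri=Ri*Ro.from_rotvec([0,0,-4],degrees=True); print(d, np.round(q[:2],3))
E
```

```text
t 2.8 p [0.4656 0.0775 0.0475] psi 71.0 z [-0.001  0.    -1.   ] F [-4.4  0.6  6.3] w 0.0186 q [-0.08  0.46  1.86  0.    0.82  0.25]
0.11388279098760799 160.78419172829797
[-7.9  0.3  0. ] [0.463 0.07 ]
[-8.   0.2 -0. ] [0.461 0.062]
[-7.9  0.3 -0. ] [0.46  0.054]
[-8.   0.2 -0. ] [0.459 0.046]
[-7.9  0.3 -0. ] [0.459 0.038]
[-8.   0.2 -0. ] [0.46 0.03]
[-7.9  0.3 -0. ] [0.461 0.023]
[-7.9  0.2 -0. ] [0.462 0.015]
[-8.   0.3 -0. ] [0.464 0.007]
[-7.9  0.2 -0. ] [ 0.467 -0.   ]
[-8.   0.3 -0. ] [ 0.47  -0.008]
[-7.9  0.2 -0. ] [ 0.473 -0.015]
[-8.   0.3 -0. ] [ 0.477 -0.022]
[-7.9  0.2 -0. ] [ 0.482 -0.028]
[-8.   0.3 -0. ] [ 0.487 -0.034]
[-7.9  0.2 -0. ] [ 0.492 -0.04 ]
[-8.   0.3 -0.1] [ 0.498 -0.046]
[-7.9  0.2  0. ] [ 0.504 -0.051]
[-7.9  0.3  0. ] [ 0.511 -0.055]
[-8.   0.2  0. ] [ 0.517 -0.059]
```

Emit:
move_arm(
  motion=[
    {"linear": [-8,0.2,0],"rotation": [0,0,-4],"gripper": 1},
    {"linear": [-8,0.3,0],"rotation": [0,0,-4],"gripper": 1},
    {"linear": [-8,0.3,0],"rotation": [0,0,-4],"gripper": 1},
    {"linear": [-8,0.2,0],"rotation": [0,0,-4],"gripper": 1},
    {"linear": [-8,0.3,0],"rotation": [0,0,-4],"gripper": 1},
    {"linear": [-8,0.3,0],"rotation": [0,0,-4],"gripper": 1},
    {"linear": [-8,0.2,0],"rotation": [0,0,-4],"gripper": 1},
    {"linear": [-8,0.3,0],"rotation": [0,0,-4],"gripper": 1},
    {"linear": [-8,0.3,0],"rotation": [0,0,-4],"gripper": 1},
    {"linear": [-8,0.2,0],"rotation": [0,0,-4],"gripper": 1},
    {"linear": [-8,0.3,0],"rotation": [0,0,-4],"gripper": 1},
    {"linear": [-8,0.3,0],"rotation": [0,0,-4],"gripper": 1},
  ],
)

```text
time_s: 4.0
tool_pos: [0.4722, -0.0157, 0.0474]
tcp_rot: [-0.002, 0.506, 0.862, -0.001]
ft_force: [-12.4, -1.0, 13.5]
gripper_width: 0.0186
```

```bash
python3 - <<'E'
from h import *
st(); snap('top','top1.png'); snap('side','side1.png');crop('top1.png','c4.png',155,100,315,250,4)
E
```

```text
t 4.0 p [ 0.4722 -0.0157  0.0474] psi 119.2 z [-0.005  0.    -1.   ] F [-12.4  -1.   13.5] w 0.0186 q [-0.28  0.46  1.86 -0.    0.83 -0.79]
```

View pics/c4.png

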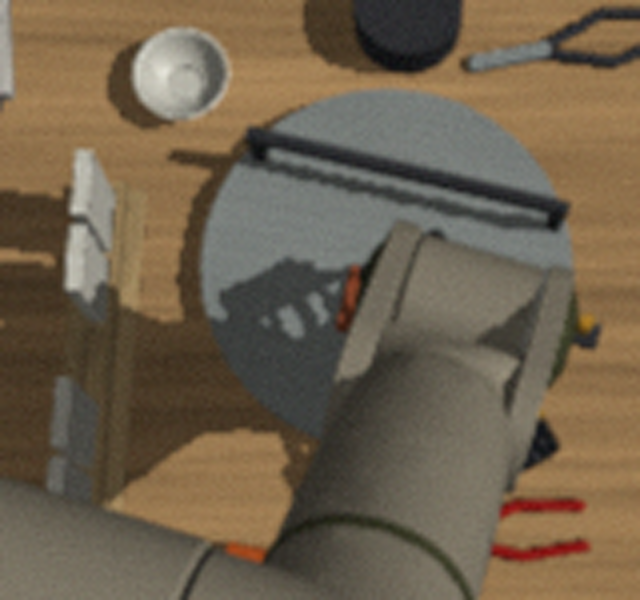

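View pics/side1.png

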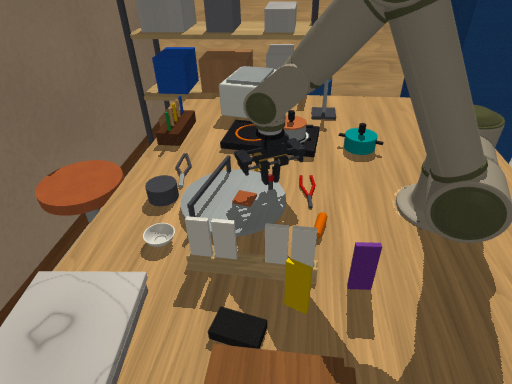

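The turntable follows the grip: the fence bar now runs (258,140) to (558,212) in the crop. I'm continuing towards the stop.

Emit:
move_arm(
  motion=[
    {"linear": [-8,0.3,0],"rotation": [0,0,-4],"gripper": 1},
    {"linear": [-8,0.3,0],"rotation": [0,0,-4],"gripper": 1},
    {"linear": [-8,0.2,0],"rotation": [0,0,-4],"gripper": 1},
    {"linear": [-4,0.1,0],"rotation": [0,0,-2],"gripper": 1},
    {"linear": [-4,0.1,0],"rotation": [0,0,-2],"gripper": 1},
  ],
)

```text
time_s: 4.6
tool_pos: [0.4915, -0.042, 0.0474]
tcp_rot: [-0.002, 0.382, 0.924, -0.001]
ft_force: [-14.6, -7.8, 11.5]
gripper_width: 0.0186
```

Emit:
move_arm(
  motion=[
    {"linear": [-4,0.1,0],"rotation": [0,0,-2],"gripper": 1},
  ],
)

```text
time_s: 4.7
tool_pos: [0.4944, -0.0449, 0.0474]
tcp_rot: [-0.002, 0.366, 0.931, -0.002]
ft_force: [-14.4, -8.7, 10.4]
gripper_width: 0.0181
```

Emit:
move_arm(
  motion=[
    {"linear": [-4,0.1,0],"rotation": [0,0,-2],"gripper": 1},
  ],
)

```text
time_s: 4.8
tool_pos: [0.4974, -0.0476, 0.0474]
tcp_rot: [-0.002, 0.349, 0.937, -0.002]
ft_force: [-13.7, -9.7, 11.4]
gripper_width: 0.0185
```

```bash
python3 - <<'E'
from h import *
st(); snap('top','top2.png'); snap('side','side2.png');crop('top2.png','c5.png',155,100,315,250,4);
crop('side2.png','c6.png',170,120,330,240,4);
E
```

```text
t 4.8 p [ 0.4974 -0.0476  0.0474] psi 139.1 z [-0.004 -0.002 -1.   ] F [-13.7  -9.7  11.4] w 0.0185 q [-0.33  0.51  1.78 -0.    0.86 -1.18]
```

View pics/c5.png

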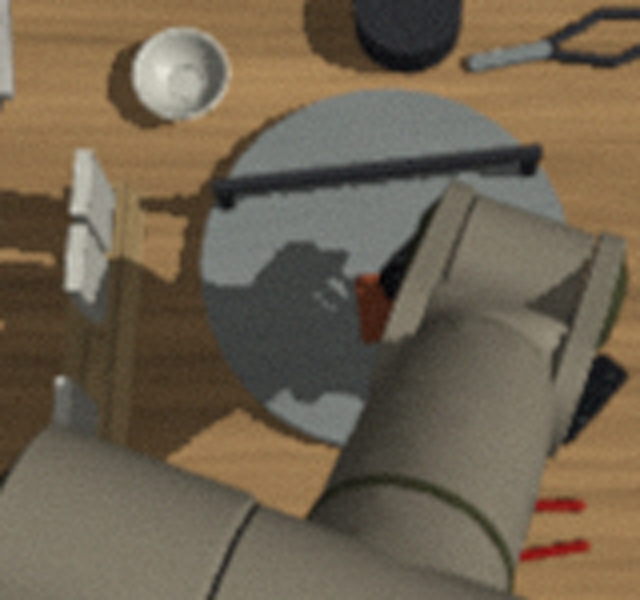

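View pics/c6.png

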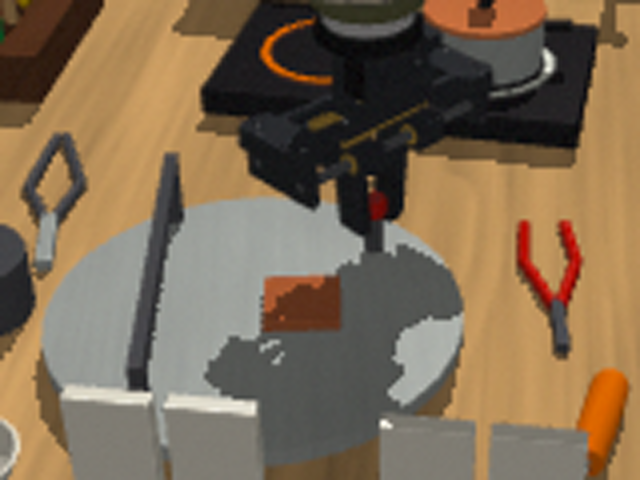

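Emit:
move_arm(
  motion=[
    {"linear": [-4,0.1,0],"rotation": [0,0,-2],"gripper": 1},
  ],
)

```text
time_s: 5.0
tool_pos: [0.5003, -0.0501, 0.0474]
tcp_rot: [-0.002, 0.333, 0.943, -0.002]
ft_force: [-13.9, -9.6, 9.7]
gripper_width: 0.0186
```

Emit:
move_arm(
  motion=[
    {"linear": [-4,0.1,0],"rotation": [0,0,-2],"gripper": 1},
  ],
)

```text
time_s: 5.1
tool_pos: [0.5027, -0.0521, 0.0473]
tcp_rot: [-0.003, 0.317, 0.949, -0.001]
ft_force: [-27.3, 3.9, 26.6]
gripper_width: 0.0188
```

Emit:
move_arm(
  motion=[
    {"linear": [-3,0.1,0],"rotation": [0,0,-1.5],"gripper": 1},
  ],
)

```text
time_s: 5.2
tool_pos: [0.5031, -0.0523, 0.0471]
tcp_rot: [-0.007, 0.304, 0.953, -0.001]
ft_force: [-31.3, 4.0, 24.2]
gripper_width: 0.0186
```

Emit:
move_arm(
  motion=[
    {"linear": [-3,0.1,0],"rotation": [0,0,-1.5],"gripper": 1},
  ],
)

```text
time_s: 5.3
tool_pos: [0.5042, -0.053, 0.0466]
tcp_rot: [-0.008, 0.292, 0.956, -0.0]
ft_force: [-34.6, 7.8, 23.6]
gripper_width: 0.0184
```

The tangential force jumped to about 25 N, so the tooth is on the stop. I'm releasing and rising.

Emit:
move_arm(
  motion=[
    {"linear": [0,0,0],"rotation": [0,0,0],"gripper": 0.5},
    {"linear": [0,0,0],"rotation": [0,0,0],"gripper": 0.5},
    {"linear": [0,0,0],"rotation": [0,0,0],"gripper": 0.5},
    {"linear": [0,0,-30],"rotation": [0,0,0],"gripper": 0.5},
    {"linear": [0,0,-40],"rotation": [0,0,0],"gripper": 0.5},
    {"linear": [0,0,-45],"rotation": [0,0,0],"gripper": 0.5},
    {"linear": [0,0,-45],"rotation": [0,0,0],"gripper": 0.5},
  ],
)

```text
time_s: 6.0
tool_pos: [0.5101, -0.0548, 0.2087]
tcp_rot: [0.0, 0.293, 0.956, 0.0]
ft_force: [0.7, 0.5, 0.8]
gripper_width: 0.0438
```

```bash
python3 - <<'E'
from h import *
st(); plan(np.array([.41,.20,.27]),down(182),14)
E
```

```text
t 6.0 p [ 0.5101 -0.0548  0.2087] psi 146.0 z [ 0.001 -0.    -1.   ] F [0.7 0.5 0.8] w 0.0438 q [-0.34  0.31  1.58  0.    1.25 -1.31]
total rot [  0.   0. -36.] end [0.4097 0.1997 0.2696] err [0.3 0.3 0.4]
([16.0, 11.0, -4.0], [0.0, 0.0, -2.6])
([16.0, 12.0, -4.0], [0.0, 0.0, -2.6])
([15.0, 12.0, -4.0], [0.0, 0.0, -2.6])
([14.0, 13.0, -4.0], [0.0, 0.0, -2.6])
([14.0, 14.0, -5.0], [0.0, 0.0, -2.6])
([13.0, 14.0, -4.0], [0.0, 0.0, -2.6])
([13.0, 15.0, -5.0], [0.0, 0.0, -2.6])
([12.0, 16.0, -4.0], [0.0, 0.0, -2.6])
([11.0, 16.0, -5.0], [0.0, 0.0, -2.6])
([10.0, 17.0, -4.0], [0.0, 0.0, -2.6])
([10.0, 17.0, -5.0], [0.0, 0.0, -2.6])
([9.0, 17.0, -4.0], [0.0, 0.0, -2.6])
([8.0, 18.0, -5.0], [0.0, 0.0, -2.6])
([7.0, 18.0, -4.0], [0.0, 0.0, -2.6])
```

```bash
python3 - <<'E'
from h import *
plan(np.array([.48,.02,.29]),down(80),9); snap('top','top3.png');crop('top3.png','c7.png',155,100,315,250,4)
E
```

```text
total rot [ 0.  0. 66.] end [0.4799 0.0201 0.2897] err [ 0.1 -0.1  0.3]
([7.0, 5.0, -9.0], [0.0, 0.0, 7.3])
([8.0, 4.0, -9.0], [0.0, 0.0, 7.3])
([8.0, 3.0, -9.0], [0.0, 0.0, 7.3])
([9.0, 2.0, -9.0], [0.0, 0.0, 7.3])
([9.0, 1.0, -9.0], [0.0, 0.0, 7.3])
([9.0, -1.0, -9.0], [0.0, 0.0, 7.3])
([9.0, -2.0, -9.0], [0.0, 0.0, 7.3])
([9.0, -2.0, -9.0], [0.0, 0.0, 7.3])
([8.0, -4.0, -9.0], [0.0, 0.0, 7.3])
```

View pics/c7.png

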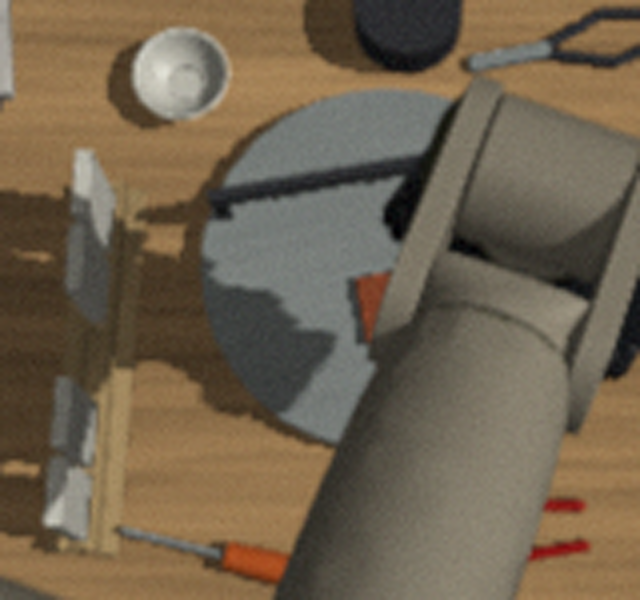

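Emit:
move_arm(
  motion=[
    {"linear": [7,5,-9],"rotation": [0,0,7.3],"gripper": 0.5},
    {"linear": [8,4,-9],"rotation": [0,0,7.3],"gripper": 0.5},
    {"linear": [8,3,-9],"rotation": [0,0,7.3],"gripper": 0.5},
    {"linear": [9,2,-9],"rotation": [0,0,7.3],"gripper": 0.5},
    {"linear": [9,1,-9],"rotation": [0,0,7.3],"gripper": 0.5},
    {"linear": [9,-1,-9],"rotation": [0,0,7.3],"gripper": 0.5},
    {"linear": [9,-2,-9],"rotation": [0,0,7.3],"gripper": 0.5},
    {"linear": [9,-2,-9],"rotation": [0,0,7.3],"gripper": 0.5},
    {"linear": [8,-4,-9],"rotation": [0,0,7.3],"gripper": 0.5},
    {"linear": [0,0,0],"rotation": [0,0,0],"gripper": 0.5},
  ],
)

```text
time_s: 7.05
tool_pos: [0.4803, 0.0206, 0.2888]
tcp_rot: [0.001, 0.765, 0.645, 0.001]
ft_force: [0.5, -0.0, 0.5]
gripper_width: 0.0439
```

```bash
python3 - <<'E'
from h import *
st(); snap('wrist','w2.png')
crop('w2.png','w2b.png',0,0,512,260,1.56)
E
```

```text
t 7.05 p [0.4803 0.0206 0.2888] psi 80.3 z [ 0.003 -0.    -1.   ] F [ 0.5 -0.   0.5] w 0.0439 q [-0.2   0.18  1.54  0.    1.42 -0.03]
```

View pics/w2b.png

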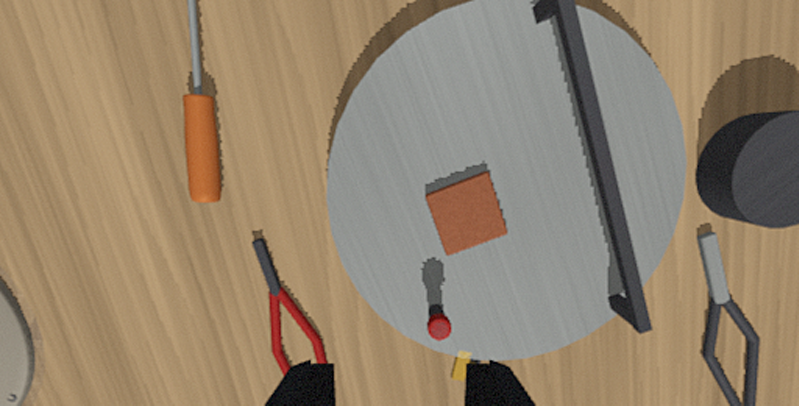

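```bash
python3 - <<'E'
from h import *
crop('w2.png','w2c.png',330,0,430,215,4); 
crop('w2.png','w2d.png',260,90,360,250,4)
im=cv2.imread('pics/w2c.png'); print(im.shape)
cv2.imwrite('pics/w2c1.png',im[:420]);cv2.imwrite('pics/w2c2.png',im[430:])
E
```

```text
(860, 400, 3)
```

View pics/w2c1.png

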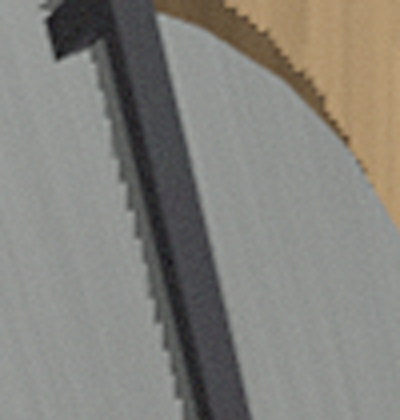

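View pics/w2c2.png

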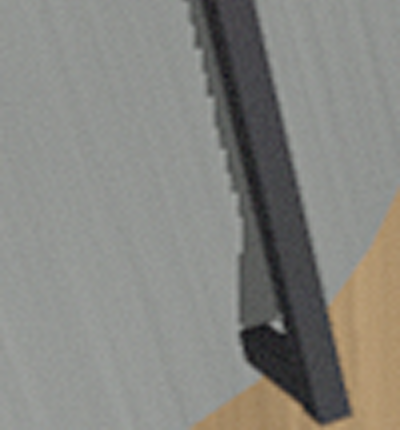

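View pics/w2d.png

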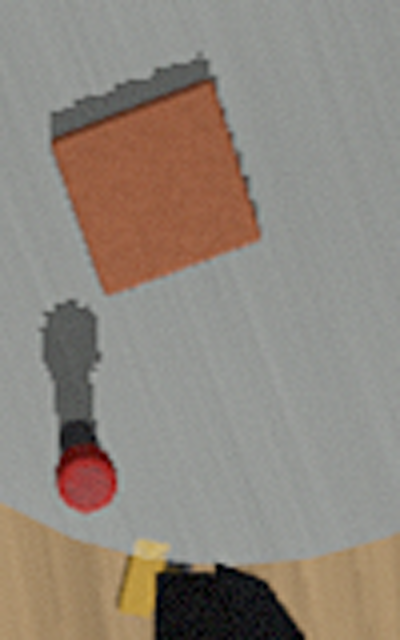

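```bash
cat > fit.py <<'E'
from h import *
from scipy.optimize import least_squares
d=load('w2.png')
P=lambda x,y,ox,oy:((x+.5)/4-.5+ox,(y+.5)/4-.5+oy)
blk=[P(210,82,260,90),P(261,237,260,90),P(108,295,260,90),P(54,142,260,90)]
B=[np.array(ray(d,*p,.035)[:2]) for p in blk]; bc=np.mean(B,0)
e=(B[1]-B[0])+(B[2]-B[3]); print('block',bc,'edge angles',np.degrees(np.arctan2(e[1],e[0])),'size',np.linalg.norm(e)/2)
far=[ray(d,*P(x,y,330,0),.08)[:2] for x,y in[(155,10),(222,300),(255,450),(300,648)]]
print('far line',np.round(far,4).tolist())
v=far[0]-far[3]; ph=np.arctan2(v[1],v[0]); print('phi x',np.degrees(ph)-90)
near=ray(d,*P(322,855,330,0),.08); fr=ray(d,*P(350,842,330,0),.08); print('end',near,fr)
h=ray(d,*P(87,480,260,90),.07); print('handle',h)
w=[]
im=d['image']
for q in [(327,200),(345,120),(400,45),(420,33),(340,265),(380,315),(430,345),(686,170),(680,215),(640,70),(672,120),(520,360)]:
    w.append(ray(d,(q[0]+.5)/1.5605-.5,(q[1]+.5)/1.56-.5,.025)[:2])
w=np.array(w); A=np.c_[2*w,np.ones(len(w))]; s=np.linalg.lstsq(A,(w**2).sum(1),rcond=None)[0]; c=s[:2]; print('disc',c,np.sqrt(s[2]+c@c), np.round(np.hypot(*(w-c).T),4))
for a in (c,):
    n=np.array([np.cos(ph-np.pi/2),np.sin(ph-np.pi/2)]); print('dist far line to axis (70)',[(f-a)@n for f in far],'block (-35)',(bc-a)@n)
    r=h[:2]-a; print('handle',np.hypot(*r))
E
python3 fit.py
```

```text
block [0.53820533 0.03143679] edge angles -78.69730620851138 size 0.052950845409731315
far line [[0.6191, 0.1621], [0.6328, 0.0901], [0.6402, 0.049], [0.6513, -0.0101]]
phi x 10.596293406676423
end [ 0.6564507  -0.07737898  0.08      ] [ 0.66504087 -0.07447818  0.08      ]
handle [ 0.50040665 -0.04939391  0.07      ]
disc [0.57117208 0.03406187] 0.14690889643859711 [0.1486 0.1467 0.1479 0.1466 0.1498 0.1455 0.1428 0.1504 0.15   0.1418
 0.1453 0.1471]
dist far line to axis (70) [np.float64(0.07059996556452162), np.float64(0.07087532820230802), np.float64(0.0705999655645216), np.float64(0.0705999655645216)] block (-35) -0.03288729200497085
handle 0.10941943237288476
```

Emit:
move_arm(
  motion=[
    {"linear": [-30,-20,0],"rotation": [0,0,0],"gripper": 0.5},
    {"linear": [-35,-30,20],"rotation": [0,0,0],"gripper": 0.5},
    {"linear": [-35,-30,20],"rotation": [0,0,0],"gripper": 0.5},
    {"linear": [0,0,0],"rotation": [0,0,0],"gripper": 0.5},
  ],
)

```text
time_s: 7.5
tool_pos: [0.3809, -0.0664, 0.245]
tcp_rot: [-0.003, 0.765, 0.644, -0.002]
ft_force: [0.3, 0.1, 0.8]
gripper_width: 0.0439
```

```bash
python3 - <<'E'
from h import *
st(); snap('wrist','w3.png'); crop('w3.png','w3b.png',230,60,420,230,4)
E
```

```text
t 7.5 p [ 0.3809 -0.0664  0.245 ] psi 80.2 z [-0.006  0.002 -1.   ] F [0.3 0.1 0.8] w 0.0439 q [-0.48 -0.    1.85 -0.    1.3  -0.31]
```

View pics/w3b.png

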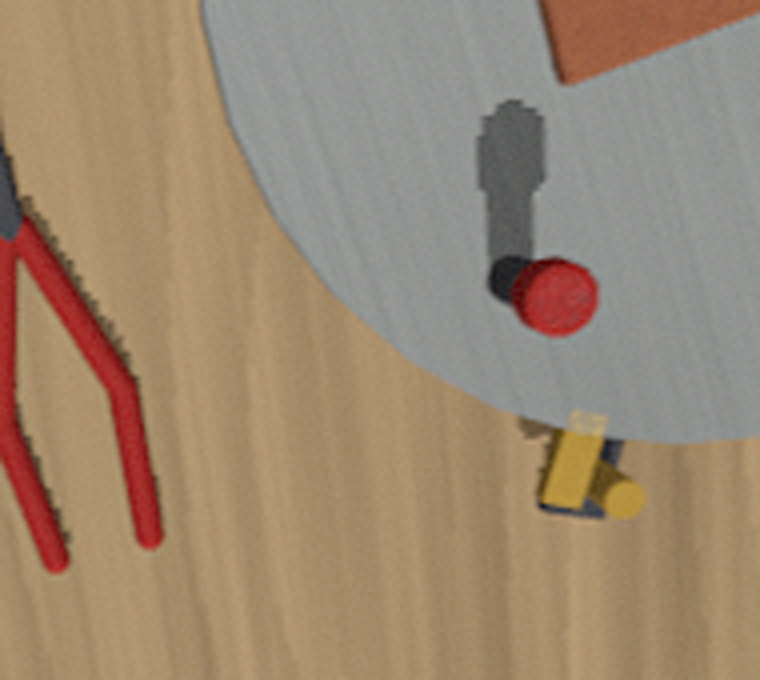

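The tooth (575,465) rests against the post (620,495), so the stop is reached. Next I look at the rack.

```bash
python3 - <<'E'
from h import *
plan(np.array([.48,.11,.32]),down(92),7)
E
```

```text
total rot [ -0.1  -0.  -11.8] end [0.4802 0.1101 0.3198] err [-0.2 -0.1  0.2]
([27.0, 9.0, -10.0], [-0.0, -0.0, -1.7])
([27.0, 10.0, -11.0], [-0.0, -0.0, -1.7])
([26.0, 11.0, -10.0], [-0.0, -0.0, -1.7])
([26.0, 12.0, -11.0], [-0.0, -0.0, -1.7])
([26.0, 13.0, -10.0], [-0.0, -0.0, -1.7])
([26.0, 13.0, -11.0], [-0.0, -0.0, -1.7])
([25.0, 14.0, -10.0], [-0.0, -0.0, -1.7])
```

Emit:
move_arm(
  motion=[
    {"linear": [27,9,-10],"rotation": [0,0,-1.7],"gripper": 0.5},
    {"linear": [27,10,-11],"rotation": [0,0,-1.7],"gripper": 0.5},
    {"linear": [26,11,-10],"rotation": [0,0,-1.7],"gripper": 0.5},
    {"linear": [26,12,-11],"rotation": [0,0,-1.7],"gripper": 0.5},
    {"linear": [26,13,-10],"rotation": [0,0,-1.7],"gripper": 0.5},
    {"linear": [26,13,-11],"rotation": [0,0,-1.7],"gripper": 0.5},
    {"linear": [25,14,-10],"rotation": [0,0,-1.7],"gripper": 0.5},
    {"linear": [0,0,0],"rotation": [0,0,0],"gripper": 0.5},
  ],
)

```text
time_s: 8.35
tool_pos: [0.4831, 0.1144, 0.3218]
tcp_rot: [0.001, 0.691, 0.723, 0.001]
ft_force: [-0.5, 0.1, -0.6]
gripper_width: 0.0438
```

```bash
python3 - <<'E'
from h import *
st(); snap('wrist','w4.png'); crop('w4.png','w4b.png',0,0,512,260,1.5625)
E
```

```text
t 8.35 p [0.4831 0.1144 0.3218] psi 92.6 z [ 0.003  0.001 -1.   ] F [-0.5  0.1 -0.6] w 0.0438 q [-0.    0.2   1.43  0.    1.51 -0.05]
```

View pics/w4b.png

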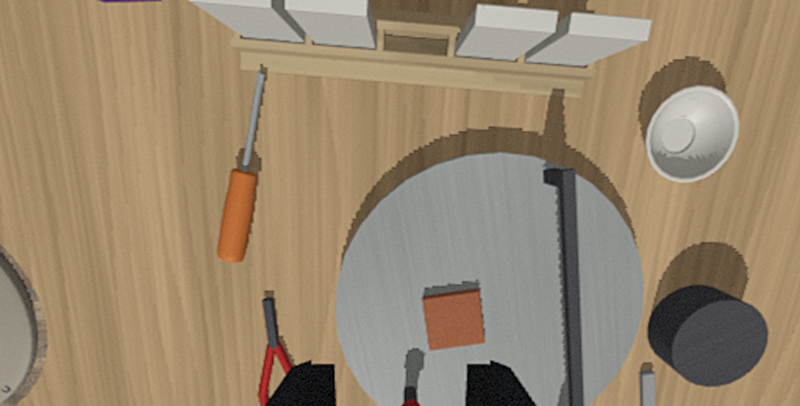

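Emit:
move_arm(
  motion=[
    {"linear": [30,0,-5],"rotation": [0,0,0],"gripper": 0.5},
    {"linear": [30,0,-5],"rotation": [0,0,0],"gripper": 0.5},
    {"linear": [30,0,-5],"rotation": [0,0,0],"gripper": 0.5},
    {"linear": [10,0,-5],"rotation": [0,0,0],"gripper": 0.5},
    {"linear": [0,0,0],"rotation": [0,0,0],"gripper": 0.5},
  ],
)

```text
time_s: 8.9
tool_pos: [0.4776, 0.2118, 0.3412]
tcp_rot: [0.0, 0.693, 0.721, 0.0]
ft_force: [-0.5, -1.0, 0.0]
gripper_width: 0.044
```

```bash
python3 - <<'E'
from h import *
st(); snap('wrist','w5.png'); crop('w5.png','w5b.png',70,0,470,200,2)
E
```

```text
t 8.9 p [0.4776 0.2118 0.3412] psi 92.3 z [ 0.001  0.    -1.   ] F [-0.5 -1.   0. ] w 0.044 q [ 0.19  0.26  1.31 -0.    1.58  0.15]
```

View pics/w5b.png

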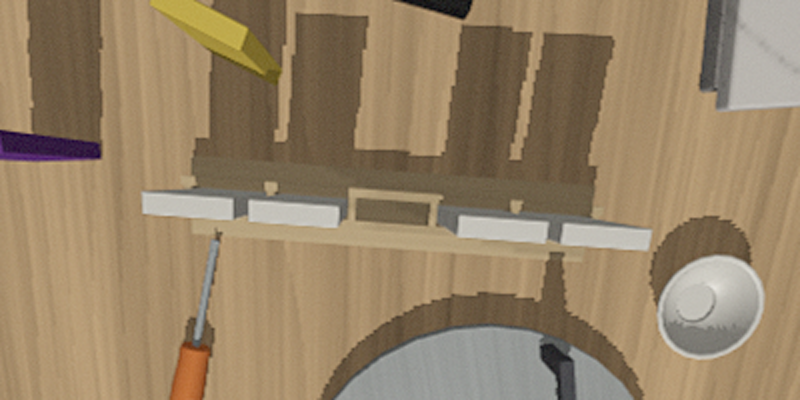

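Four white boards show in the rack, with top faces at crop (189,207), (294,213), (502,229) and (606,236). The middle slot is empty. The yellow and purple look-alikes at (215,40) and (50,146) stand outside the rack.

```bash
python3 - <<'E'
from h import *
d=load('w5.png'); im=d['image'].astype(float)
sub=im[85:130,130:405]; m=((sub.min(2)>165)).astype(np.uint8)
n,lab,stt,cen=cv2.connectedComponentsWithStats(m)
for i in range(1,n):
    if stt[i,4]<100: continue
    ys,xs=np.where(lab==i); W=np.array([ray(d,x+130,y+85,.136)[:2] for x,y in zip(xs,ys)])
    r=cv2.minAreaRect((W*1000).astype(np.float32)); print(stt[i,4],np.round(W.mean(0),4),'rect',np.round(r[0],1),np.round(r[1],1),round(r[2],1))
f=lambda x,y,z=.031:np.round(ray(d,(x+.5)/2-.5+70,(y+.5)/2-.5,z)[:2],4)
print('rack',f(193,222),f(193,234,),f(581,249),f(581,260))
print('empty slot',[f(*q).tolist() for q in[(356,198),(430,203),(427,227),(355,222)]])
print('yellow top',f(155,2,.13),f(275,78,.13))
E
```

```text
472 [0.3727 0.2732] rect [372.5 273.2] [11.1 48. ] 88.2
474 [0.4307 0.2713] rect [430.6 271.3] [11.2 48.6] 88.3
457 [0.5462 0.2676] rect [546.2 267.6] [11.1 48.5] 88.2
451 [0.604  0.2658] rect [604.2 265.8] [11.1 48.9] 88.3
rack [0.3464 0.2568] [0.346  0.2484] [0.6266 0.2489] [0.6277 0.241 ]
empty slot [[0.4624, 0.2779], [0.515, 0.2766], [0.5139, 0.26], [0.4622, 0.2614]]
yellow top [0.3602 0.3721] [0.4206 0.3395]
```

```bash
cat >> h.py <<'E'
AX=np.array([.573,.039]); PHI=10.8
def fence(x,y,z):
    a=np.radians(PHI); return np.array([AX[0]+np.cos(a)*(x+.06)-np.sin(a)*y, AX[1]+np.sin(a)*(x+.06)+np.cos(a)*y, .025+z])
E
python3 - <<'E'
from h import *
plan(np.array([.604,.2658,.165]),down(178.2),12)
E
```

```text
total rot [ -0.   0. -86.] end [0.6037 0.2659 0.1648] err [ 0.3 -0.1  0.2]
([4.0, 11.0, 15.0], [-0.0, 0.0, -7.2])
([3.0, 11.0, 15.0], [-0.0, 0.0, -7.2])
([1.0, 11.0, 15.0], [-0.0, 0.0, -7.2])
([-0.0, 12.0, 15.0], [-0.0, 0.0, -7.2])
([-1.0, 11.0, 14.0], [-0.0, 0.0, -7.2])
([-3.0, 11.0, 15.0], [-0.0, 0.0, -7.2])
([-4.0, 11.0, 14.0], [-0.0, 0.0, -7.2])
([-6.0, 10.0, 15.0], [-0.0, 0.0, -7.2])
([-7.0, 9.0, 14.0], [-0.0, 0.0, -7.2])
([-8.0, 8.0, 15.0], [-0.0, 0.0, -7.2])
([-9.0, 8.0, 14.0], [-0.0, 0.0, -7.2])
([-9.0, 6.0, 15.0], [-0.0, 0.0, -7.2])
```

Emit:
move_arm(
  motion=[
    {"linear": [4,11,15],"rotation": [0,0,-7.2],"gripper": 0.5},
    {"linear": [3,11,15],"rotation": [0,0,-7.2],"gripper": 0.5},
    {"linear": [1,11,15],"rotation": [0,0,-7.2],"gripper": 0.5},
    {"linear": [0,12,15],"rotation": [0,0,-7.2],"gripper": 0.5},
    {"linear": [-1,11,14],"rotation": [0,0,-7.2],"gripper": 0.5},
    {"linear": [-3,11,15],"rotation": [0,0,-7.2],"gripper": 0.5},
    {"linear": [-4,11,14],"rotation": [0,0,-7.2],"gripper": 0.5},
    {"linear": [-6,10,15],"rotation": [0,0,-7.2],"gripper": 0.5},
    {"linear": [-7,9,14],"rotation": [0,0,-7.2],"gripper": 0.5},
    {"linear": [-8,8,15],"rotation": [0,0,-7.2],"gripper": 0.5},
    {"linear": [-9,8,14],"rotation": [0,0,-7.2],"gripper": 0.5},
    {"linear": [-9,6,15],"rotation": [0,0,-7.2],"gripper": 0.5},
    {"linear": [0,0,0],"rotation": [0,0,0],"gripper": 0.5},
    {"linear": [0,0,0],"rotation": [0,0,0],"gripper": 0.5},
  ],
)

```text
time_s: 10.35
tool_pos: [0.6036, 0.2651, 0.165]
tcp_rot: [-0.0, 0.015, 1.0, -0.0]
ft_force: [1.1, 0.6, -0.3]
gripper_width: 0.0442
```

```bash
python3 - <<'E'
from h import *
st(); plan(np.array([.604,.2658,.098]),down(178.2),4)
snap('wrist','w6.png')
E
```

```text
t 10.35 p [0.6036 0.2651 0.165 ] psi 178.3 z [-0.001 -0.    -1.   ] F [ 1.1  0.6 -0.3] w 0.0442 q [ 0.24  0.67  1.14 -0.    1.33 -1.3 ]
total rot [-0.  -0.   0.1] end [0.6036 0.266  0.098 ] err [ 0.4 -0.2  0. ]
([-0.0, 0.0, 17.0], [-0.0, -0.0, 0.0])
([-0.0, 0.0, 17.0], [-0.0, -0.0, 0.0])
([-0.0, 0.0, 16.0], [-0.0, -0.0, 0.0])
([-0.0, 1.0, 17.0], [-0.0, -0.0, 0.0])
```

View pics/w6.png

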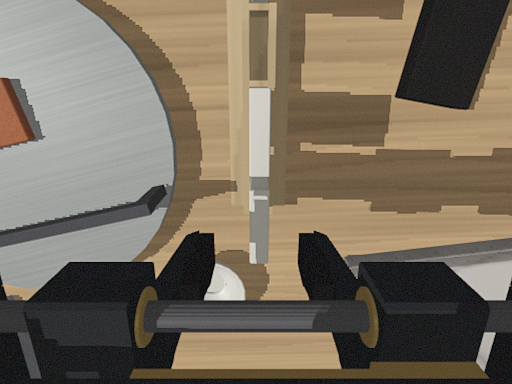

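The board at (260,225) is centred between the fingers. Descending and gripping.

Emit:
move_arm(
  motion=[
    {"linear": [0,0,17],"rotation": [0,0,0],"gripper": 0.5},
    {"linear": [0,0,17],"rotation": [0,0,0],"gripper": 0.5},
    {"linear": [0,0,17],"rotation": [0,0,0],"gripper": 0.5},
    {"linear": [0,0,16],"rotation": [0,0,0],"gripper": 0.5},
    {"linear": [0,0,0],"rotation": [0,0,0],"gripper": 1},
    {"linear": [0,0,0],"rotation": [0,0,0],"gripper": 1},
    {"linear": [0,0,0],"rotation": [0,0,0],"gripper": 1},
    {"linear": [0,0,0],"rotation": [0,0,0],"gripper": 1},
    {"linear": [0,0,0],"rotation": [0,0,0],"gripper": 1},
  ],
)

```text
time_s: 11.3
tool_pos: [0.6039, 0.2664, 0.099]
tcp_rot: [0.001, 0.013, 1.0, 0.0]
ft_force: [-0.0, -0.3, 3.7]
gripper_width: 0.0118
```

```bash
python3 - <<'E'
from h import *
st()
p,R,_=cur(); s=p[2]-.006; print('s',s)
pl=fence(-.0205,.0825,.00155)+s*np.array([np.sin(.2618)*np.cos(np.radians(PHI)),np.sin(.2618)*np.sin(np.radians(PHI)),np.cos(.2618)])
print('place',pl)
up=p+[0,0,.165]
plan(pl+[0,0,.12],down(PHI+90,15,PHI),13,start=(up,R))
E
```

```text
t 11.3 p [0.6039 0.2664 0.099 ] psi 178.6 z [ 0.002  0.001 -1.   ] F [-0.  -0.3  3.7] w 0.0118 q [ 0.24  0.73  1.21  0.    1.2  -1.31]
s 0.092985293152602
place [0.61998153 0.13194986 0.11636688]
total rot [12.7 10.2 77.3] end [0.6201 0.132  0.2362] err [-0.2 -0.   0.2]
([-1.0, -10.0, 2.0], [1.0, 0.8, 5.9])
([-3.0, -10.0, 2.0], [1.0, 0.8, 5.9])
([-4.0, -10.0, 2.0], [1.0, 0.8, 5.9])
([-5.0, -9.0, 3.0], [1.0, 0.8, 5.9])
([-6.0, -9.0, 3.0], [1.0, 0.8, 5.9])
([-6.0, -8.0, 3.0], [1.0, 0.8, 5.9])
([-7.0, -7.0, 3.0], [1.0, 0.8, 5.9])
([-8.0, -6.0, 3.0], [1.0, 0.8, 5.9])
([-9.0, -6.0, 2.0], [1.0, 0.8, 5.9])
([-9.0, -5.0, 3.0], [1.0, 0.8, 5.9])
([-10.0, -3.0, 2.0], [1.0, 0.8, 5.9])
([-10.0, -3.0, 2.0], [1.0, 0.8, 5.9])
([-10.0, -1.0, 3.0], [1.0, 0.8, 5.9])
```

Emit:
move_arm(
  motion=[
    {"linear": [0,0,-15],"rotation": [0,0,0],"gripper": 1},
    {"linear": [0,0,-30],"rotation": [0,0,0],"gripper": 1},
    {"linear": [0,0,-40],"rotation": [0,0,0],"gripper": 1},
    {"linear": [0,0,-40],"rotation": [0,0,0],"gripper": 1},
    {"linear": [0,0,-40],"rotation": [0,0,0],"gripper": 1},
    {"linear": [-1,-10,2],"rotation": [1,0.8,5.9],"gripper": 1},
    {"linear": [-3,-10,2],"rotation": [1,0.8,5.9],"gripper": 1},
    {"linear": [-4,-10,2],"rotation": [1,0.8,5.9],"gripper": 1},
    {"linear": [-5,-9,3],"rotation": [1,0.8,5.9],"gripper": 1},
    {"linear": [-6,-9,3],"rotation": [1,0.8,5.9],"gripper": 1},
    {"linear": [-6,-8,3],"rotation": [1,0.8,5.9],"gripper": 1},
    {"linear": [-7,-7,3],"rotation": [1,0.8,5.9],"gripper": 1},
    {"linear": [-8,-6,3],"rotation": [1,0.8,5.9],"gripper": 1},
    {"linear": [-9,-6,2],"rotation": [1,0.8,5.9],"gripper": 1},
    {"linear": [-9,-5,3],"rotation": [1,0.8,5.9],"gripper": 1},
    {"linear": [-10,-3,2],"rotation": [1,0.8,5.9],"gripper": 1},
    {"linear": [-10,-3,2],"rotation": [1,0.8,5.9],"gripper": 1},
    {"linear": [-10,-1,3],"rotation": [1,0.8,5.9],"gripper": 1},
    {"linear": [0,0,0],"rotation": [0,0,0],"gripper": 1},
  ],
)

```text
time_s: 13.2
tool_pos: [0.62, 0.1305, 0.2353]
tcp_rot: [-0.085, 0.629, 0.766, -0.104]
ft_force: [-0.2, 0.4, -0.5]
gripper_width: 0.012
```

```bash
cat >> h.py <<'E'
def placepos(s,y,tilt=15,back=0):
    a=np.radians(PHI); t=np.radians(tilt); xf=-.055*np.tan(t)-.006*np.cos(t)-back
    return fence(xf,y,.006*np.sin(t))+s*np.array([np.sin(t)*np.cos(a),np.sin(t)*np.sin(a),np.cos(t)])
E
python3 - <<'E'
from h import *
st(); snap('wrist','w7.png'); snap('side','side7.png')
pl=placepos(.093,.0825)
print(pl); R1=down(PHI+90,15,PHI); p,R,_=cur(); print('rot err',(R.inv()*R1).as_rotvec(degrees=True), 'delta tool',R.inv().apply(pl-p)*1000,'world',pl-p)
E
```

```text
t 13.2 p [0.62   0.1305 0.2353] psi 101.2 z [-0.261 -0.052 -0.964] F [-0.2  0.4 -0.5] w 0.012 q [ 0.04  0.73  0.87 -0.04  1.8  -0.16]
[0.61995303 0.13194442 0.11638402]
rot err [-0.37696261  0.14109344  0.69109524] delta tool [ -0.18802346  31.85894487 115.01769636] world [ 2.34389414e-04 -4.87345723e-05 -1.19348401e-01]
```

View pics/side7.png

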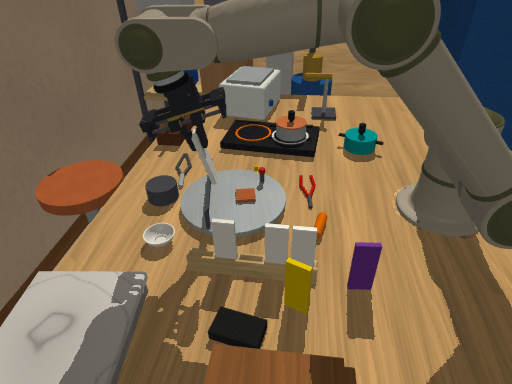

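View pics/w7.png

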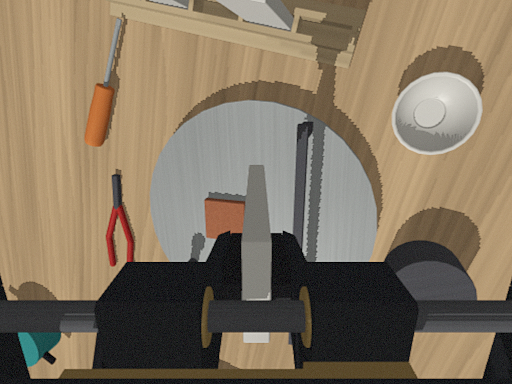

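```bash
python3 - <<'E'
from h import *
for f,s,(x0,y0,x1,y1) in (('w7.png',2,(130,90,400,260)),('w2.png',2,(190,0,450,250)),('top0.png',1,(0,0,1,1))):
    if s==1: continue
    d=load(f); im=cv2.resize(d['image'],None,fx=s*1.5,fy=s*1.5,interpolation=cv2.INTER_CUBIC); k=s*1.5
    def L(pts,c,closed=True):
        q=np.round((proj(d,np.array(pts))+.5)*k-.5).astype(np.int32); cv2.polylines(im,[q.reshape(-1,1,2)],closed,c,1,cv2.LINE_AA)
    L([fence(0,-.13,.055),fence(0,.13,.055),fence(.01,.13,.055),fence(.01,-.13,.055)],(0,255,0))
    L([fence(-.06+.15*np.cos(a),.15*np.sin(a),0) for a in np.linspace(0,6.28,90)],(0,255,255))
    L([fence(-.095+i,j,.01) for i,j in((-.0275,-.0275),(.0275,-.0275),(.0275,.0275),(-.0275,.0275))],(255,0,0))
    k=int(k); cv2.imwrite('pics/o_'+f,im[y0*k:y1*k,x0*k:x1*k])
E
```

```text
(no output)
```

View pics/o_w7.png

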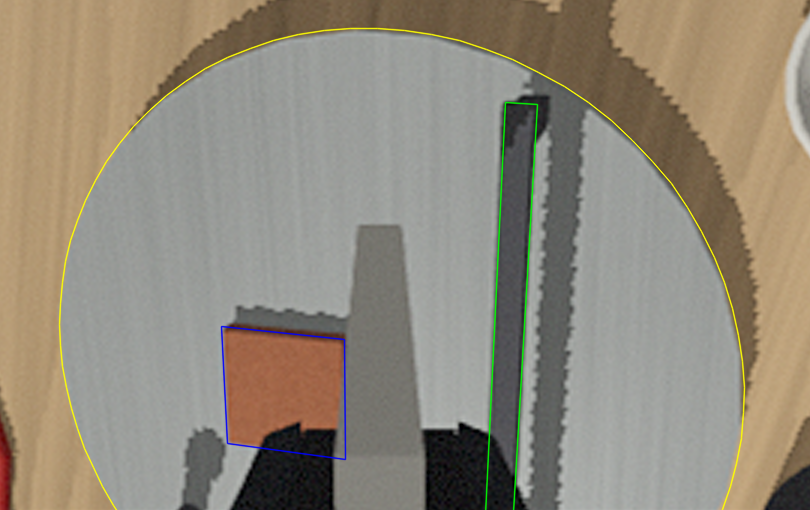

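View pics/o_w2.png

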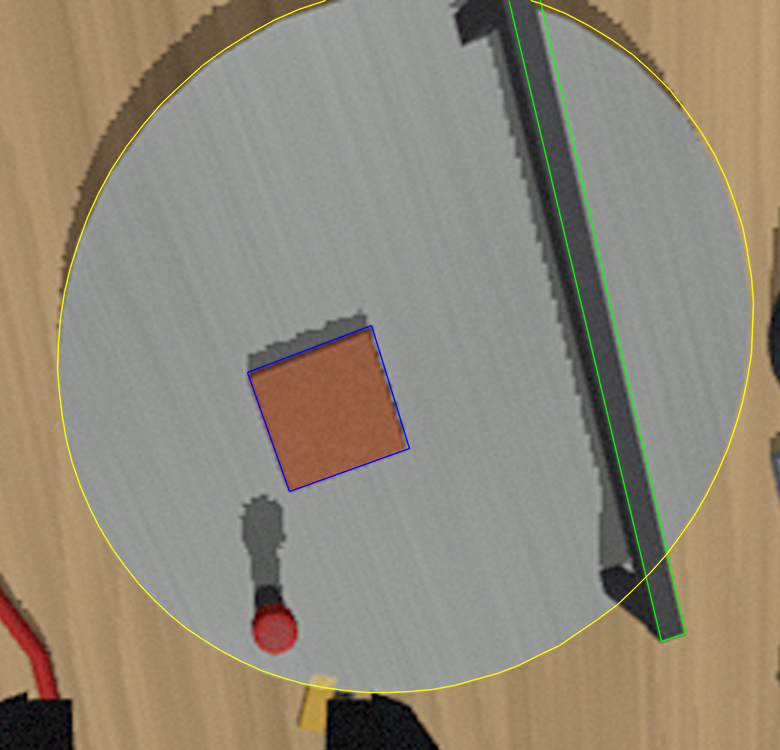

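Emit:
move_arm(
  motion=[
    {"linear": [0,5.5,20],"rotation": [-0.4,0.1,0.6],"gripper": 1},
    {"linear": [0,5.5,20],"rotation": [0,0,0],"gripper": 1},
    {"linear": [0,5.5,20],"rotation": [0,0,0],"gripper": 1},
    {"linear": [0,5.5,20],"rotation": [0,0,0],"gripper": 1},
    {"linear": [0,5,18],"rotation": [0,0,0],"gripper": 1},
    {"linear": [0,2,7],"rotation": [0,0,0],"gripper": 1},
    {"linear": [0,0,0],"rotation": [0,0,0],"gripper": 1},
  ],
)

```text
time_s: 14.0
tool_pos: [0.62, 0.1324, 0.126]
tcp_rot: [-0.083, 0.631, 0.764, -0.101]
ft_force: [0.2, -0.4, -0.9]
gripper_width: 0.0116
```

```bash
python3 - <<'E'
from h import *
st()
pl=placepos(.093,.0825)
R1=down(PHI+90,15,PHI); p,R,_=cur(); print('rot err',(R.inv()*R1).as_rotvec(degrees=True), 'delta tool',R.inv().apply(pl-p)*1000,'world',pl-p)
snap('side','side8.png'); crop('side8.png','s8.png',150,120,310,260,4)
E
```

```text
t 14.0 p [0.62   0.1324 0.126 ] psi 100.9 z [-0.255 -0.049 -0.966] F [ 0.2 -0.4 -0.9] w 0.0116 q [ 0.04  0.8   1.03 -0.04  1.57 -0.14]
rot err [-0.07443626  0.03764947  0.05835851] delta tool [-0.44736188  2.32426189  9.3264733 ] world [-9.30356548e-05 -4.77012178e-04 -9.60985088e-03]
```

View pics/s8.png

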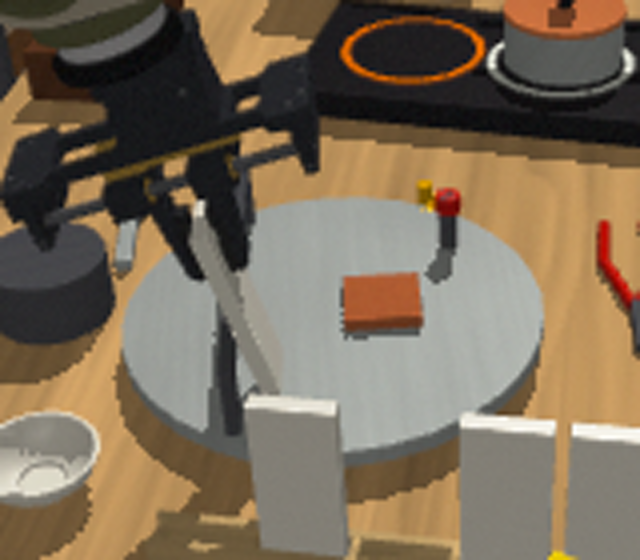

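Emit:
move_arm(
  motion=[
    {"linear": [0,1,4],"rotation": [0,0,0],"gripper": 1},
    {"linear": [0,1,4],"rotation": [0,0,0],"gripper": 1},
    {"linear": [0,0,0],"rotation": [0,0,0],"gripper": 1},
  ],
)

```text
time_s: 14.35
tool_pos: [0.6201, 0.1319, 0.1177]
tcp_rot: [-0.083, 0.632, 0.764, -0.101]
ft_force: [-0.0, -0.4, -1.7]
gripper_width: 0.0118
```

Emit:
move_arm(
  motion=[
    {"linear": [0,0.3,1],"rotation": [0,0,0],"gripper": 1},
    {"linear": [0,0,0],"rotation": [0,0,0],"gripper": 1},
  ],
)

```text
time_s: 14.55
tool_pos: [0.6203, 0.1318, 0.117]
tcp_rot: [-0.083, 0.632, 0.764, -0.101]
ft_force: [-0.5, 0.4, -0.0]
gripper_width: 0.0116
```

Emit:
move_arm(
  motion=[
    {"linear": [0,0.3,1],"rotation": [0,0,0],"gripper": 1},
    {"linear": [0,0,0],"rotation": [0,0,0],"gripper": 1},
  ],
)

```text
time_s: 14.75
tool_pos: [0.6202, 0.1318, 0.1162]
tcp_rot: [-0.083, 0.632, 0.764, -0.101]
ft_force: [-2.0, -0.3, 1.1]
gripper_width: 0.0118
```

Emit:
move_arm(
  motion=[
    {"linear": [0,0.1,0.5],"rotation": [0,0,0],"gripper": 1},
    {"linear": [0,0,0],"rotation": [0,0,0],"gripper": 0.75},
    {"linear": [0,0,0],"rotation": [0,0,0],"gripper": 0.7},
    {"linear": [0,0,0],"rotation": [0,0,0],"gripper": 0.6},
    {"linear": [0,0,0],"rotation": [0,0,0],"gripper": 0.6},
  ],
)

```text
time_s: 15.25
tool_pos: [0.6203, 0.1319, 0.1152]
tcp_rot: [-0.083, 0.632, 0.764, -0.101]
ft_force: [-0.2, -0.4, -0.0]
gripper_width: 0.035
```

```bash
python3 - <<'E'
from h import *
st()
snap('side','side9.png'); crop('side9.png','s9.png',150,120,310,260,4)
E
```

```text
t 15.25 p [0.6203 0.1319 0.1152] psi 100.8 z [-0.255 -0.049 -0.966] F [-0.2 -0.4 -0. ] w 0.035 q [ 0.04  0.81  1.04 -0.04  1.55 -0.14]
```

View pics/s9.png

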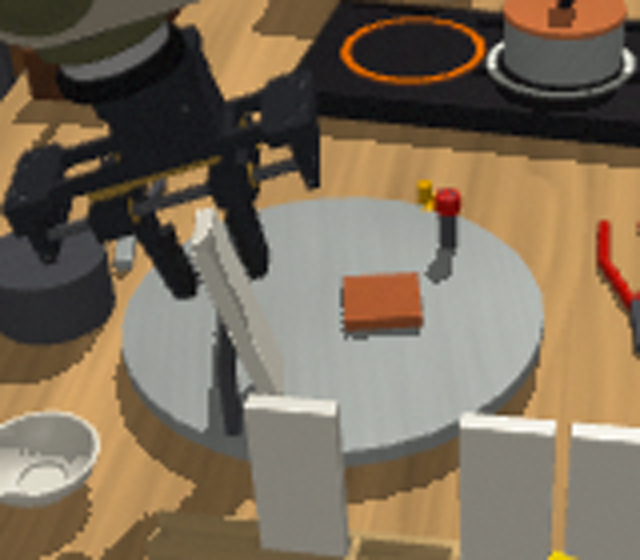

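The board stays leaning on the bar. Retreating along the tool axis, then on to the second board.

```bash
python3 - <<'E'
from h import *
p,R,_=cur(); plan(np.array([.5462,.2676,.165]),down(178.2),13,start=(p+R.apply([0,0,-.11]),R))
E
```

```text
total rot [-12.7 -10.1 -77. ] end [0.5457 0.2673 0.1654] err [ 0.5  0.3 -0.4]
([11.0, -5.0, 6.0], [-1.0, -0.8, -5.9])
([12.0, -3.0, 5.0], [-1.0, -0.8, -5.9])
([12.0, -2.0, 5.0], [-1.0, -0.8, -5.9])
([12.0, -1.0, 5.0], [-1.0, -0.8, -5.9])
([13.0, 0.0, 5.0], [-1.0, -0.8, -5.9])
([13.0, 1.0, 5.0], [-1.0, -0.8, -5.9])
([12.0, 3.0, 5.0], [-1.0, -0.8, -5.9])
([12.0, 4.0, 4.0], [-1.0, -0.8, -5.9])
([12.0, 5.0, 4.0], [-1.0, -0.8, -5.9])
([11.0, 6.0, 4.0], [-1.0, -0.8, -5.9])
([11.0, 7.0, 4.0], [-1.0, -0.8, -5.9])
([10.0, 8.0, 5.0], [-1.0, -0.8, -5.9])
([10.0, 8.0, 4.0], [-1.0, -0.8, -5.9])
```

Emit:
move_arm(
  motion=[
    {"linear": [0,0,-20],"rotation": [0,0,0],"gripper": 0.55},
    {"linear": [0,0,-45],"rotation": [0,0,0],"gripper": 0.5},
    {"linear": [0,0,-45],"rotation": [0,0,0],"gripper": 0.5},
    {"linear": [11,-5,6],"rotation": [-1,-0.8,-5.9],"gripper": 0.5},
    {"linear": [12,-3,5],"rotation": [-1,-0.8,-5.9],"gripper": 0.5},
    {"linear": [12,-2,5],"rotation": [-1,-0.8,-5.9],"gripper": 0.5},
    {"linear": [12,-1,5],"rotation": [-1,-0.8,-5.9],"gripper": 0.5},
    {"linear": [13,0,5],"rotation": [-1,-0.8,-5.9],"gripper": 0.5},
    {"linear": [13,1,5],"rotation": [-1,-0.8,-5.9],"gripper": 0.5},
    {"linear": [12,3,5],"rotation": [-1,-0.8,-5.9],"gripper": 0.5},
    {"linear": [12,4,4],"rotation": [-1,-0.8,-5.9],"gripper": 0.5},
    {"linear": [12,5,4],"rotation": [-1,-0.8,-5.9],"gripper": 0.5},
    {"linear": [11,6,4],"rotation": [-1,-0.8,-5.9],"gripper": 0.5},
    {"linear": [11,7,4],"rotation": [-1,-0.8,-5.9],"gripper": 0.5},
    {"linear": [10,8,5],"rotation": [-1,-0.8,-5.9],"gripper": 0.5},
    {"linear": [10,8,4],"rotation": [-1,-0.8,-5.9],"gripper": 0.5},
    {"linear": [0,0,0],"rotation": [0,0,0],"gripper": 0.5},
    {"linear": [0,0,0],"rotation": [0,0,0],"gripper": 0.5},
  ],
)

```text
time_s: 17.1
tool_pos: [0.5459, 0.2671, 0.1658]
tcp_rot: [0.004, 0.019, 1.0, 0.0]
ft_force: [0.5, 0.7, 0.7]
gripper_width: 0.0442
```

```bash
python3 - <<'E'
from h import *
st(); plan(np.array([.5462,.2676,.098]),down(178.2),4)
p,R,_=cur(); d=snap('top','top9.png'); crop('top9.png','c9.png',155,100,315,250,4)
E
```

```text
t 17.1 p [0.5459 0.2671 0.1658] psi 177.8 z [ 0.007 -0.    -1.   ] F [0.5 0.7 0.7] w 0.0442 q [ 0.26  0.55  1.34 -0.    1.25 -1.27]
total rot [ 0.   0.4 -0.4] end [0.5463 0.2671 0.0978] err [-0.1  0.5  0.2]
([0.0, 0.0, 17.0], [0.0, 0.1, -0.1])
([0.0, 0.0, 17.0], [0.0, 0.1, -0.1])
([0.0, 0.0, 17.0], [0.0, 0.1, -0.1])
([0.0, 0.0, 17.0], [0.0, 0.1, -0.1])
```

View pics/c9.png

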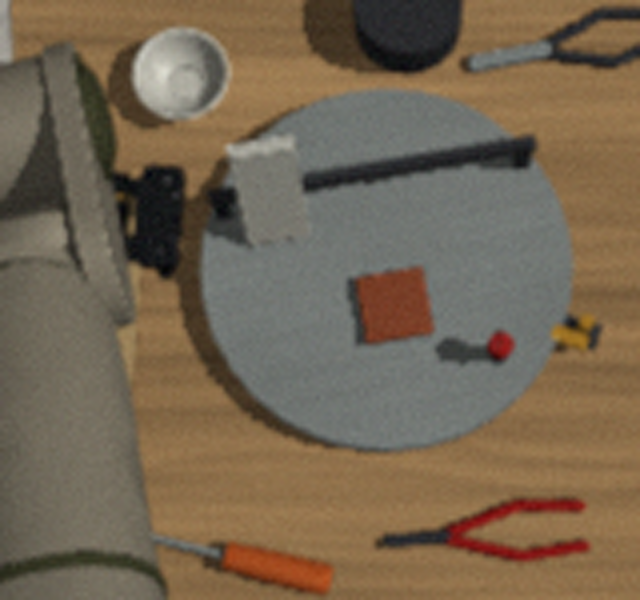

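Emit:
move_arm(
  motion=[
    {"linear": [0,0,17],"rotation": [0,0.2,-0.2],"gripper": 0.5},
    {"linear": [0,0,17],"rotation": [0,0.2,-0.2],"gripper": 0.5},
    {"linear": [0,0,17],"rotation": [0,0,0],"gripper": 0.5},
    {"linear": [0,0,16.5],"rotation": [0,0,0],"gripper": 0.5},
    {"linear": [0,0,0],"rotation": [0,0,0],"gripper": 1},
    {"linear": [0,0,0],"rotation": [0,0,0],"gripper": 1},
    {"linear": [0,0,0],"rotation": [0,0,0],"gripper": 1},
    {"linear": [0,0,0],"rotation": [0,0,0],"gripper": 1},
    {"linear": [0,0,0],"rotation": [0,0,0],"gripper": 1},
  ],
)

```text
time_s: 18.05
tool_pos: [0.5462, 0.2675, 0.0988]
tcp_rot: [0.001, 0.014, 1.0, 0.001]
ft_force: [-0.1, 0.8, 2.4]
gripper_width: 0.0118
```

```bash
python3 - <<'E'
from h import *
st()
p,R,_=cur(); s=p[2]-.006; pl=placepos(s,.0275); print('s',s,'place',pl)
plan(pl+[0,0,.12],down(PHI+90,15,PHI),13,start=(p+[0,0,.165],R))
E
```

```text
t 18.05 p [0.5462 0.2675 0.0988] psi 178.3 z [ 0.002  0.001 -1.   ] F [-0.1  0.8  2.4] w 0.0118 q [ 0.26  0.63  1.4   0.    1.11 -1.28]
s 0.09283577925303547 place [0.63021725 0.07791066 0.11622539]
total rot [12.7 10.2 77.1] end [0.6303 0.0784 0.236 ] err [-0.1 -0.5  0.2]
([-7.0, -14.0, 2.0], [1.0, 0.8, 5.9])
([-8.0, -14.0, 2.0], [1.0, 0.8, 5.9])
([-10.0, -13.0, 2.0], [1.0, 0.8, 5.9])
([-11.0, -11.0, 2.0], [1.0, 0.8, 5.9])
([-12.0, -10.0, 3.0], [1.0, 0.8, 5.9])
([-13.0, -9.0, 3.0], [1.0, 0.8, 5.9])
([-14.0, -7.0, 2.0], [1.0, 0.8, 5.9])
([-15.0, -6.0, 2.0], [1.0, 0.8, 5.9])
([-15.0, -4.0, 2.0], [1.0, 0.8, 5.9])
([-16.0, -3.0, 2.0], [1.0, 0.8, 5.9])
([-16.0, -1.0, 2.0], [1.0, 0.8, 5.9])
([-16.0, 1.0, 2.0], [1.0, 0.8, 5.9])
([-16.0, 2.0, 2.0], [1.0, 0.8, 5.9])
```

```bash
python3 - <<'E'
from h import *
p,R,_=cur(); s=p[2]-.006; pl=placepos(s,.0275); print('s',s,'place',pl)
plan(pl+[0,0,.175],down(PHI+90,15,PHI),13,start=(p+[0,0,.195],R))
E
```

```text
s 0.09283577925303547 place [0.63021725 0.07791066 0.11622539]
total rot [12.7 10.2 77.1] end [0.6303 0.0779 0.2913] err [-0.1 -0.  -0.1]
([-7.0, -14.0, 0.0], [1.0, 0.8, 5.9])
([-8.0, -14.0, 0.0], [1.0, 0.8, 5.9])
([-10.0, -13.0, 0.0], [1.0, 0.8, 5.9])
([-11.0, -12.0, 1.0], [1.0, 0.8, 5.9])
([-12.0, -10.0, 1.0], [1.0, 0.8, 5.9])
([-13.0, -9.0, 1.0], [1.0, 0.8, 5.9])
([-14.0, -8.0, 0.0], [1.0, 0.8, 5.9])
([-15.0, -6.0, 0.0], [1.0, 0.8, 5.9])
([-15.0, -5.0, 0.0], [1.0, 0.8, 5.9])
([-16.0, -3.0, 0.0], [1.0, 0.8, 5.9])
([-16.0, -1.0, 0.0], [1.0, 0.8, 5.9])
([-16.0, 0.0, 0.0], [1.0, 0.8, 5.9])
([-15.0, 2.0, 0.0], [1.0, 0.8, 5.9])
```

Emit:
move_arm(
  motion=[
    {"linear": [0,0,-15],"rotation": [0,0,0],"gripper": 1},
    {"linear": [0,0,-40],"rotation": [0,0,0],"gripper": 1},
    {"linear": [0,0,-45],"rotation": [0,0,0],"gripper": 1},
    {"linear": [0,0,-45],"rotation": [0,0,0],"gripper": 1},
    {"linear": [0,0,-50],"rotation": [0,0,0],"gripper": 1},
    {"linear": [-7,-14,0],"rotation": [1,0.8,5.9],"gripper": 1},
    {"linear": [-8,-14,0],"rotation": [1,0.8,5.9],"gripper": 1},
    {"linear": [-10,-13,0],"rotation": [1,0.8,5.9],"gripper": 1},
    {"linear": [-11,-12,1],"rotation": [1,0.8,5.9],"gripper": 1},
    {"linear": [-12,-10,1],"rotation": [1,0.8,5.9],"gripper": 1},
    {"linear": [-13,-9,1],"rotation": [1,0.8,5.9],"gripper": 1},
    {"linear": [-14,-8,0],"rotation": [1,0.8,5.9],"gripper": 1},
    {"linear": [-15,-6,0],"rotation": [1,0.8,5.9],"gripper": 1},
    {"linear": [-15,-5,0],"rotation": [1,0.8,5.9],"gripper": 1},
    {"linear": [-16,-3,0],"rotation": [1,0.8,5.9],"gripper": 1},
    {"linear": [-16,-1,0],"rotation": [1,0.8,5.9],"gripper": 1},
    {"linear": [-16,0,0],"rotation": [1,0.8,5.9],"gripper": 1},
    {"linear": [-15,2,0],"rotation": [1,0.8,5.9],"gripper": 1},
    {"linear": [0,0,0],"rotation": [0,0,0],"gripper": 1},
    {"linear": [0,0,0],"rotation": [0,0,0],"gripper": 1},
  ],
)

```text
time_s: 20.05
tool_pos: [0.6299, 0.078, 0.2903]
tcp_rot: [-0.086, 0.628, 0.766, -0.103]
ft_force: [0.1, 0.6, -0.8]
gripper_width: 0.0119
```

```bash
cat >> h.py <<'E'
def perr(s,y):
    pl=placepos(s,y); R1=down(PHI+90,15,PHI); p,R,_=cur(); print('rot err',np.round((R.inv()*R1).as_rotvec(degrees=True),2), 'delta tool',np.round(R.inv().apply(pl-p)*1000,1),'world',np.round(pl-p,4))
E
python3 - <<'E'
from h import *
st(); perr(.0928,.0275); snap('side','side10.png'); crop('side10.png','s10.png',130,60,330,260,3)
E
```

```text
t 20.05 p [0.6299 0.078  0.2903] psi 101.3 z [-0.261 -0.051 -0.964] F [ 0.1  0.6 -0.8] w 0.0119 q [-0.04  0.73  0.75 -0.06  1.93 -0.25]
rot err [-0.41  0.05  0.51] delta tool [ -0.4  46.6 167.7] world [ 4.000e-04 -1.000e-04 -1.741e-01]
```

View pics/s10.png

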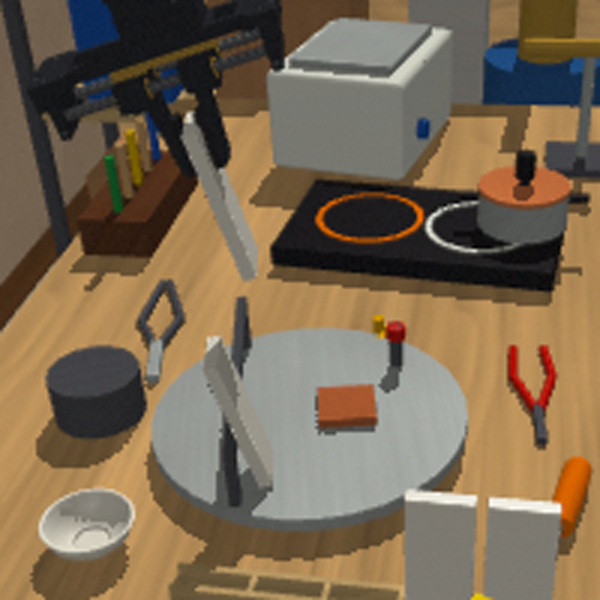

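The pot has been knocked off the white ring and now sits at (523,200), to its side. I'll handle that last. Lowering board 2.

Emit:
move_arm(
  motion=[
    {"linear": [0,6,21.5],"rotation": [-0.4,0,0.5],"gripper": 1},
    {"linear": [0,6,21.5],"rotation": [0,0,0],"gripper": 1},
    {"linear": [0,6,21.5],"rotation": [0,0,0],"gripper": 1},
    {"linear": [0,6,21.5],"rotation": [0,0,0],"gripper": 1},
    {"linear": [0,6,21.5],"rotation": [0,0,0],"gripper": 1},
    {"linear": [0,6,21.5],"rotation": [0,0,0],"gripper": 1},
    {"linear": [0,6,21.5],"rotation": [0,0,0],"gripper": 1},
    {"linear": [0,2,8],"rotation": [0,0,0],"gripper": 1},
    {"linear": [0,0,0],"rotation": [0,0,0],"gripper": 1},
  ],
)

```text
time_s: 21.0
tool_pos: [0.6307, 0.0784, 0.1255]
tcp_rot: [-0.083, 0.632, 0.764, -0.101]
ft_force: [-0.8, 0.1, -1.0]
gripper_width: 0.0122
```

```bash
python3 - <<'E'
from h import *
st(); perr(.0928,.0275)
E
```

```text
t 21.0 p [0.6307 0.0784 0.1255] psi 100.8 z [-0.256 -0.05  -0.965] F [-0.8  0.1 -1. ] w 0.0122 q [-0.04  0.81  1.03 -0.06  1.57 -0.22]
rot err [-0.09  0.05 -0.03] delta tool [-0.4  1.9  9.1] world [-0.0005 -0.0005 -0.0093]
```

Emit:
move_arm(
  motion=[
    {"linear": [0,0.8,3.5],"rotation": [0,0,0],"gripper": 1},
    {"linear": [0,0.6,3],"rotation": [0,0,0],"gripper": 1},
    {"linear": [0,0.3,1.5],"rotation": [0,0,0],"gripper": 1},
    {"linear": [0,0,0],"rotation": [0,0,0],"gripper": 1},
  ],
)

```text
time_s: 21.4
tool_pos: [0.6308, 0.0776, 0.1179]
tcp_rot: [-0.083, 0.633, 0.763, -0.101]
ft_force: [-1.0, -0.7, -1.6]
gripper_width: 0.0118
```

Emit:
move_arm(
  motion=[
    {"linear": [0,0.3,1],"rotation": [0,0,0],"gripper": 1},
    {"linear": [0,0.2,0.6],"rotation": [0,0,0],"gripper": 1},
    {"linear": [0,0,0],"rotation": [0,0,0],"gripper": 1},
  ],
)

```text
time_s: 21.7
tool_pos: [0.6307, 0.0776, 0.1162]
tcp_rot: [-0.083, 0.633, 0.763, -0.101]
ft_force: [-2.9, -0.6, 1.1]
gripper_width: 0.0114
```

Light contact. Releasing, retreating, and planning for board 3.

Emit:
move_arm(
  motion=[
    {"linear": [0,0.1,0.4],"rotation": [0,0,0],"gripper": 1},
    {"linear": [0,0,0],"rotation": [0,0,0],"gripper": 0.75},
    {"linear": [0,0,0],"rotation": [0,0,0],"gripper": 0.7},
    {"linear": [0,0,0],"rotation": [0,0,0],"gripper": 0.6},
    {"linear": [0,0,0],"rotation": [0,0,0],"gripper": 0.6},
    {"linear": [0,0,-20],"rotation": [0,0,0],"gripper": 0.55},
    {"linear": [0,0,-45],"rotation": [0,0,0],"gripper": 0.5},
    {"linear": [0,0,-45],"rotation": [0,0,0],"gripper": 0.5},
    {"linear": [0,0,0],"rotation": [0,0,0],"gripper": 0.5},
  ],
)

```text
time_s: 22.6
tool_pos: [0.6611, 0.0832, 0.2282]
tcp_rot: [-0.078, 0.633, 0.764, -0.097]
ft_force: [0.7, 0.3, -0.2]
gripper_width: 0.0442
```

```bash
python3 - <<'E'
from h import *
st(); plan(np.array([.4307,.2713,.165]),down(178.2),14); snap('side','side11.png'); crop('side11.png','s11.png',130,60,330,260,3)
E
```

```text
t 22.6 p [0.6611 0.0832 0.2282] psi 100.7 z [-0.243 -0.05  -0.969] F [ 0.7  0.3 -0.2] w 0.0442 q [-0.03  0.82  0.74 -0.06  1.83 -0.22]
total rot [-12.2  -9.5 -77.1] end [0.4309 0.2717 0.1651] err [-0.2 -0.4 -0.1]
([16.0, -12.0, 8.0], [-0.9, -0.7, -5.5])
([17.0, -11.0, 7.0], [-0.9, -0.7, -5.5])
([19.0, -9.0, 7.0], [-0.9, -0.7, -5.5])
([19.0, -7.0, 7.0], [-0.9, -0.7, -5.5])
([20.0, -6.0, 6.0], [-0.9, -0.7, -5.5])
([21.0, -4.0, 6.0], [-0.9, -0.7, -5.5])
([21.0, -2.0, 6.0], [-0.9, -0.7, -5.5])
([21.0, 0.0, 5.0], [-0.9, -0.7, -5.5])
([21.0, 2.0, 5.0], [-0.9, -0.7, -5.5])
([21.0, 4.0, 5.0], [-0.9, -0.7, -5.5])
([20.0, 6.0, 5.0], [-0.9, -0.7, -5.5])
([20.0, 8.0, 4.0], [-0.9, -0.7, -5.5])
([19.0, 10.0, 5.0], [-0.9, -0.7, -5.5])
([17.0, 12.0, 4.0], [-0.9, -0.7, -5.5])
```

View pics/s11.png

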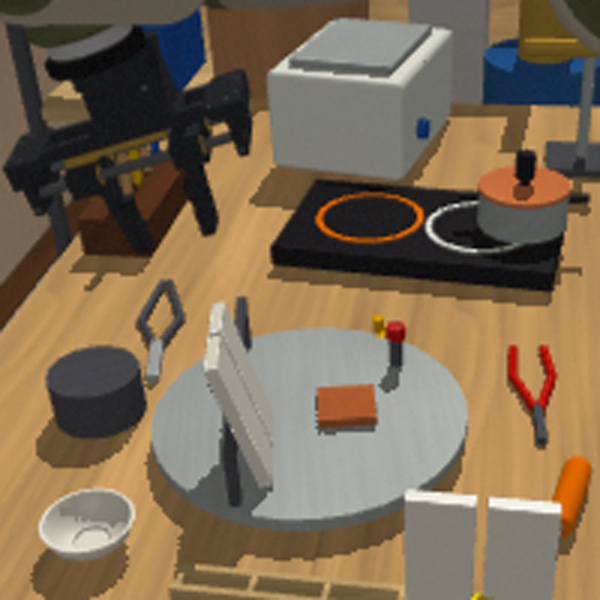

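Emit:
move_arm(
  motion=[
    {"linear": [16,-12,8],"rotation": [-0.9,-0.7,-5.5],"gripper": 0.5},
    {"linear": [17,-11,7],"rotation": [-0.9,-0.7,-5.5],"gripper": 0.5},
    {"linear": [19,-9,7],"rotation": [-0.9,-0.7,-5.5],"gripper": 0.5},
    {"linear": [19,-7,7],"rotation": [-0.9,-0.7,-5.5],"gripper": 0.5},
    {"linear": [20,-6,6],"rotation": [-0.9,-0.7,-5.5],"gripper": 0.5},
    {"linear": [21,-4,6],"rotation": [-0.9,-0.7,-5.5],"gripper": 0.5},
    {"linear": [21,-2,6],"rotation": [-0.9,-0.7,-5.5],"gripper": 0.5},
    {"linear": [21,0,5],"rotation": [-0.9,-0.7,-5.5],"gripper": 0.5},
    {"linear": [21,2,5],"rotation": [-0.9,-0.7,-5.5],"gripper": 0.5},
    {"linear": [21,4,5],"rotation": [-0.9,-0.7,-5.5],"gripper": 0.5},
    {"linear": [20,6,5],"rotation": [-0.9,-0.7,-5.5],"gripper": 0.5},
    {"linear": [20,8,4],"rotation": [-0.9,-0.7,-5.5],"gripper": 0.5},
    {"linear": [19,10,5],"rotation": [-0.9,-0.7,-5.5],"gripper": 0.5},
    {"linear": [17,12,4],"rotation": [-0.9,-0.7,-5.5],"gripper": 0.5},
    {"linear": [0,0,0],"rotation": [0,0,0],"gripper": 0.5},
    {"linear": [0,0,0],"rotation": [0,0,0],"gripper": 0.5},
  ],
)

```text
time_s: 24.25
tool_pos: [0.4276, 0.2713, 0.1611]
tcp_rot: [-0.003, 0.017, 1.0, 0.0]
ft_force: [-0.3, 0.1, 0.6]
gripper_width: 0.0441
```

```bash
python3 - <<'E'
from h import *
st(); plan(np.array([.4307,.2713,.098]),down(178.2),4)
d=snap('wrist','w12.png')
E
```

```text
t 24.25 p [0.4276 0.2713 0.1611] psi 178.0 z [-0.006  0.001 -1.   ] F [-0.3  0.1  0.6] w 0.0441 q [ 0.33  0.35  1.66  0.    1.14 -1.21]
total rot [ 0.  -0.3 -0.2] end [0.4304 0.2712 0.098 ] err [ 0.3  0.1 -0. ]
([-1.0, 0.0, 16.0], [0.0, -0.1, -0.0])
([-1.0, 0.0, 16.0], [0.0, -0.1, -0.0])
([-1.0, 0.0, 16.0], [0.0, -0.1, -0.0])
([-0.0, 0.0, 15.0], [0.0, -0.1, -0.0])
```

View pics/w12.png

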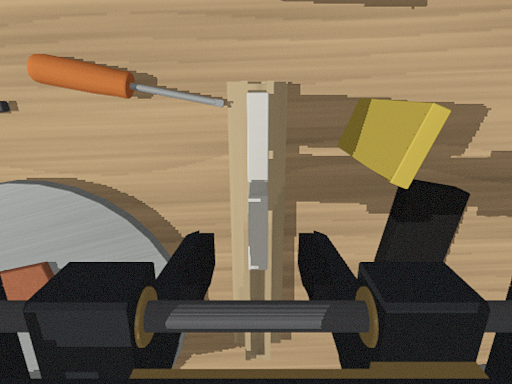

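The white board (258,230) is between the fingers and the yellow look-alike (400,140) is clear of them. Descending.

Emit:
move_arm(
  motion=[
    {"linear": [-1,0,16],"rotation": [0,-0.1,0],"gripper": 0.5},
    {"linear": [-1,0,16],"rotation": [0,-0.1,0],"gripper": 0.5},
    {"linear": [-1,0,16],"rotation": [0,-0.1,0],"gripper": 0.5},
    {"linear": [0,0,14.5],"rotation": [0,0,0],"gripper": 0.5},
    {"linear": [0,0,0],"rotation": [0,0,0],"gripper": 1},
    {"linear": [0,0,0],"rotation": [0,0,0],"gripper": 1},
    {"linear": [0,0,0],"rotation": [0,0,0],"gripper": 1},
    {"linear": [0,0,0],"rotation": [0,0,0],"gripper": 1},
    {"linear": [0,0,0],"rotation": [0,0,0],"gripper": 1},
  ],
)

```text
time_s: 25.2
tool_pos: [0.4312, 0.2717, 0.0997]
tcp_rot: [0.001, 0.017, 1.0, 0.001]
ft_force: [1.0, 0.4, 2.3]
gripper_width: 0.0119
```

```bash
python3 - <<'E'
from h import *
st()
p,R,_=cur(); s=p[2]-.006; pl=placepos(s,-.0275); print('s',s,'place',pl)
plan(pl+[0,0,.175],down(PHI+90,15,PHI),14,start=(p+[0,0,.195],R))
E
```

```text
t 25.2 p [0.4312 0.2717 0.0997] psi 178.1 z [ 0.002  0.002 -1.   ] F [1.  0.4 2.3] w 0.0119 q [ 0.33  0.44  1.72  0.    0.98 -1.21]
s 0.09374439274737935 place [0.64075423 0.02392893 0.11710304]
total rot [12.8 10.1 76.8] end [0.6407 0.024  0.2917] err [ 0.  -0.1  0.4]
([-16.0, -17.0, 0.0], [0.9, 0.7, 5.5])
([-17.0, -16.0, 0.0], [0.9, 0.7, 5.5])
([-19.0, -14.0, 0.0], [0.9, 0.7, 5.5])
([-20.0, -12.0, 0.0], [0.9, 0.7, 5.5])
([-21.0, -10.0, 0.0], [0.9, 0.7, 5.5])
([-22.0, -8.0, 0.0], [0.9, 0.7, 5.5])
([-22.0, -6.0, 0.0], [0.9, 0.7, 5.5])
([-23.0, -4.0, -0.0], [0.9, 0.7, 5.5])
([-23.0, -2.0, -0.0], [0.9, 0.7, 5.5])
([-23.0, 1.0, -1.0], [0.9, 0.7, 5.5])
([-23.0, 3.0, -1.0], [0.9, 0.7, 5.5])
([-22.0, 5.0, -1.0], [0.9, 0.7, 5.5])
([-22.0, 7.0, -2.0], [0.9, 0.7, 5.5])
([-21.0, 9.0, -2.0], [0.9, 0.7, 5.5])
```

Emit:
move_arm(
  motion=[
    {"linear": [0,0,-15],"rotation": [0,0,0],"gripper": 1},
    {"linear": [0,0,-40],"rotation": [0,0,0],"gripper": 1},
    {"linear": [0,0,-45],"rotation": [0,0,0],"gripper": 1},
    {"linear": [0,0,-45],"rotation": [0,0,0],"gripper": 1},
    {"linear": [0,0,-50],"rotation": [0,0,0],"gripper": 1},
    {"linear": [-16,-17,0],"rotation": [0.9,0.7,5.5],"gripper": 1},
    {"linear": [-17,-16,0],"rotation": [0.9,0.7,5.5],"gripper": 1},
    {"linear": [-19,-14,0],"rotation": [0.9,0.7,5.5],"gripper": 1},
    {"linear": [-20,-12,0],"rotation": [0.9,0.7,5.5],"gripper": 1},
    {"linear": [-21,-10,0],"rotation": [0.9,0.7,5.5],"gripper": 1},
    {"linear": [-22,-8,0],"rotation": [0.9,0.7,5.5],"gripper": 1},
    {"linear": [-22,-6,0],"rotation": [0.9,0.7,5.5],"gripper": 1},
    {"linear": [-23,-4,0],"rotation": [0.9,0.7,5.5],"gripper": 1},
    {"linear": [-23,-2,0],"rotation": [0.9,0.7,5.5],"gripper": 1},
    {"linear": [-23,1,-1],"rotation": [0.9,0.7,5.5],"gripper": 1},
    {"linear": [-23,3,-1],"rotation": [0.9,0.7,5.5],"gripper": 1},
    {"linear": [-22,5,-1],"rotation": [0.9,0.7,5.5],"gripper": 1},
    {"linear": [-22,7,-2],"rotation": [0.9,0.7,5.5],"gripper": 1},
    {"linear": [-21,9,-2],"rotation": [0.9,0.7,5.5],"gripper": 1},
    {"linear": [0,0,0],"rotation": [0,0,0],"gripper": 1},
  ],
)

```text
time_s: 27.2
tool_pos: [0.6413, 0.0213, 0.2893]
tcp_rot: [-0.082, 0.635, 0.762, -0.1]
ft_force: [-0.3, -0.7, -1.6]
gripper_width: 0.0116
```

```bash
python3 - <<'E'
from h import *
st(); perr(.0937,-.0275); snap('side','side13.png'); crop('side13.png','s13.png',130,60,330,260,3)
E
```

```text
t 27.2 p [0.6413 0.0213 0.2893] psi 100.4 z [-0.251 -0.049 -0.967] F [-0.3 -0.7 -1.6] w 0.0116 q [-0.12  0.74  0.73 -0.08  1.92 -0.32]
rot err [ 0.16  0.06 -0.44] delta tool [  3.2  44.1 166.5] world [-0.0005  0.0026 -0.1722]
```

View pics/s13.png

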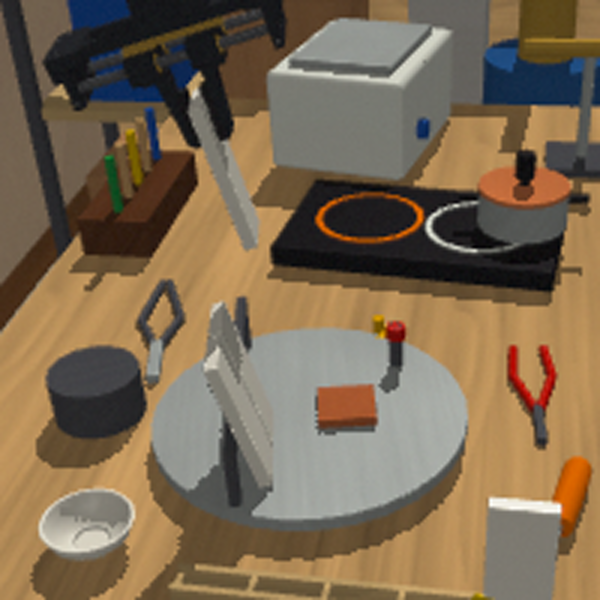

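Emit:
move_arm(
  motion=[
    {"linear": [0,5.8,21.5],"rotation": [0,0,0],"gripper": 1},
    {"linear": [0,5.8,21.5],"rotation": [0,0,0],"gripper": 1},
    {"linear": [0,5.8,21.5],"rotation": [0,0,0],"gripper": 1},
    {"linear": [0,5.8,21.5],"rotation": [0,0,0],"gripper": 1},
    {"linear": [0,5.8,21.5],"rotation": [0,0,0],"gripper": 1},
    {"linear": [0,3,11],"rotation": [0,0,0],"gripper": 1},
    {"linear": [0,0,0],"rotation": [0,0,0],"gripper": 1},
    {"linear": [0,0,0],"rotation": [0,0,0],"gripper": 1},
  ],
)

```text
time_s: 28.05
tool_pos: [0.6413, 0.0239, 0.1695]
tcp_rot: [-0.08, 0.633, 0.764, -0.099]
ft_force: [0.4, -0.4, -1.3]
gripper_width: 0.0119
```

```bash
python3 - <<'E'
from h import *
st(); perr(.0937,-.0275)
E
```

```text
t 28.05 p [0.6413 0.0239 0.1695] psi 100.7 z [-0.248 -0.05  -0.968] F [ 0.4 -0.4 -1.3] w 0.0119 q [-0.11  0.78  0.96 -0.08  1.65 -0.3 ]
rot err [ 0.36  0.15 -0.12] delta tool [ 0.3 12.7 50.8] world [-0.0006  0.0001 -0.0524]
```

Emit:
move_arm(
  motion=[
    {"linear": [0,5,20],"rotation": [0.3,0.1,-0.1],"gripper": 1},
    {"linear": [0,4,14],"rotation": [0,0,0],"gripper": 1},
    {"linear": [0,2,8],"rotation": [0,0,0],"gripper": 1},
    {"linear": [0,1,4.5],"rotation": [0,0,0],"gripper": 1},
    {"linear": [0,0.4,1.7],"rotation": [0,0,0],"gripper": 1},
    {"linear": [0,0,0],"rotation": [0,0,0],"gripper": 1},
  ],
)

```text
time_s: 28.65
tool_pos: [0.6409, 0.0234, 0.1188]
tcp_rot: [-0.083, 0.632, 0.764, -0.101]
ft_force: [0.2, -0.3, -0.6]
gripper_width: 0.012
```

```bash
python3 - <<'E'
from h import *
st(); perr(.0937,-.0275)
E
```

```text
t 28.65 p [0.6409 0.0234 0.1188] psi 100.7 z [-0.254 -0.049 -0.966] F [ 0.2 -0.3 -0.6] w 0.012 q [-0.12  0.82  1.01 -0.08  1.56 -0.29]
rot err [ 0.01  0.03 -0.06] delta tool [0.6 0.4 1.7] world [-0.0001  0.0006 -0.0018]
```

Emit:
move_arm(
  motion=[
    {"linear": [0,0.3,1.2],"rotation": [0,0,0],"gripper": 1},
    {"linear": [0,0.2,0.8],"rotation": [0,0,0],"gripper": 1},
    {"linear": [0,0,0],"rotation": [0,0,0],"gripper": 1},
  ],
)

```text
time_s: 28.95
tool_pos: [0.641, 0.0234, 0.1171]
tcp_rot: [-0.083, 0.632, 0.764, -0.101]
ft_force: [0.5, 0.7, 2.2]
gripper_width: 0.0118
```

Emit:
move_arm(
  motion=[
    {"linear": [0,0,0],"rotation": [0,0,0],"gripper": 0.75},
    {"linear": [0,0,0],"rotation": [0,0,0],"gripper": 0.7},
    {"linear": [0,0,0],"rotation": [0,0,0],"gripper": 0.6},
    {"linear": [0,0,0],"rotation": [0,0,0],"gripper": 0.6},
    {"linear": [0,0,-20],"rotation": [0,0,0],"gripper": 0.55},
    {"linear": [0,0,-45],"rotation": [0,0,0],"gripper": 0.5},
    {"linear": [0,0,-45],"rotation": [0,0,0],"gripper": 0.5},
    {"linear": [0,0,0],"rotation": [0,0,0],"gripper": 0.5},
    {"linear": [0,0,0],"rotation": [0,0,0],"gripper": 0.5},
  ],
)

```text
time_s: 29.85
tool_pos: [0.6689, 0.0288, 0.2227]
tcp_rot: [-0.083, 0.632, 0.764, -0.101]
ft_force: [0.4, -0.7, -0.8]
gripper_width: 0.044
```

```bash
python3 - <<'E'
from h import *
st(); plan(np.array([.3727,.2732,.165]),down(178.2),17); snap('side','side14.png'); crop('side14.png','s14.png',130,60,330,260,3)
E
```

```text
t 29.85 p [0.6689 0.0288 0.2227] psi 100.8 z [-0.254 -0.049 -0.966] F [ 0.4 -0.7 -0.8] w 0.044 q [-0.1   0.84  0.72 -0.08  1.83 -0.3 ]
total rot [-12.6 -10.1 -77. ] end [0.3725 0.2734 0.1646] err [ 0.2 -0.2  0.4]
([17.0, -13.0, 7.0], [-0.7, -0.6, -4.5])
([18.0, -12.0, 7.0], [-0.7, -0.6, -4.5])
([19.0, -10.0, 6.0], [-0.7, -0.6, -4.5])
([20.0, -9.0, 6.0], [-0.7, -0.6, -4.5])
([21.0, -7.0, 6.0], [-0.7, -0.6, -4.5])
([22.0, -6.0, 5.0], [-0.7, -0.6, -4.5])
([22.0, -4.0, 5.0], [-0.7, -0.6, -4.5])
([22.0, -2.0, 5.0], [-0.7, -0.6, -4.5])
([22.0, -1.0, 5.0], [-0.7, -0.6, -4.5])
([23.0, 1.0, 4.0], [-0.7, -0.6, -4.5])
([22.0, 3.0, 4.0], [-0.7, -0.6, -4.5])
([22.0, 4.0, 4.0], [-0.7, -0.6, -4.5])
([22.0, 6.0, 4.0], [-0.7, -0.6, -4.5])
([21.0, 8.0, 4.0], [-0.7, -0.6, -4.5])
([21.0, 9.0, 3.0], [-0.7, -0.6, -4.5])
([20.0, 11.0, 3.0], [-0.7, -0.6, -4.5])
([19.0, 13.0, 4.0], [-0.7, -0.6, -4.5])
```

View pics/s14.png

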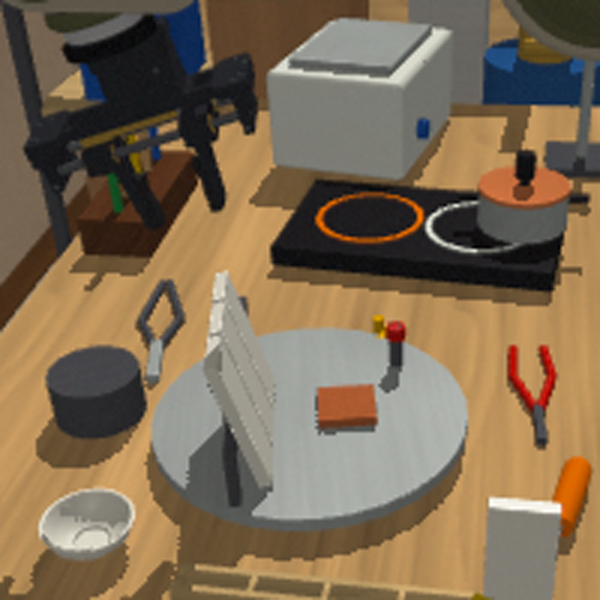

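Emit:
move_arm(
  motion=[
    {"linear": [17,-13,7],"rotation": [-0.7,-0.6,-4.5],"gripper": 0.5},
    {"linear": [18,-12,7],"rotation": [-0.7,-0.6,-4.5],"gripper": 0.5},
    {"linear": [19,-10,6],"rotation": [-0.7,-0.6,-4.5],"gripper": 0.5},
    {"linear": [20,-9,6],"rotation": [-0.7,-0.6,-4.5],"gripper": 0.5},
    {"linear": [21,-7,6],"rotation": [-0.7,-0.6,-4.5],"gripper": 0.5},
    {"linear": [22,-6,5],"rotation": [-0.7,-0.6,-4.5],"gripper": 0.5},
    {"linear": [22,-4,5],"rotation": [-0.7,-0.6,-4.5],"gripper": 0.5},
    {"linear": [22,-2,5],"rotation": [-0.7,-0.6,-4.5],"gripper": 0.5},
    {"linear": [22,-1,5],"rotation": [-0.7,-0.6,-4.5],"gripper": 0.5},
    {"linear": [23,1,4],"rotation": [-0.7,-0.6,-4.5],"gripper": 0.5},
    {"linear": [22,3,4],"rotation": [-0.7,-0.6,-4.5],"gripper": 0.5},
    {"linear": [22,4,4],"rotation": [-0.7,-0.6,-4.5],"gripper": 0.5},
    {"linear": [22,6,4],"rotation": [-0.7,-0.6,-4.5],"gripper": 0.5},
    {"linear": [21,8,4],"rotation": [-0.7,-0.6,-4.5],"gripper": 0.5},
    {"linear": [21,9,3],"rotation": [-0.7,-0.6,-4.5],"gripper": 0.5},
    {"linear": [20,11,3],"rotation": [-0.7,-0.6,-4.5],"gripper": 0.5},
    {"linear": [19,13,4],"rotation": [-0.7,-0.6,-4.5],"gripper": 0.5},
    {"linear": [0,0,0],"rotation": [0,0,0],"gripper": 0.5},
    {"linear": [0,0,0],"rotation": [0,0,0],"gripper": 0.5},
  ],
)

```text
time_s: 31.8
tool_pos: [0.3719, 0.273, 0.1642]
tcp_rot: [-0.004, 0.02, 1.0, -0.006]
ft_force: [0.6, -1.3, 0.4]
gripper_width: 0.044
```

```bash
python3 - <<'E'
from h import *
st(); plan(np.array([.3727,.2732,.099]),down(178.2),4)
d=snap('wrist','w15.png')
E
```

```text
t 31.8 p [0.3719 0.273  0.1642] psi 177.7 z [-0.008 -0.012 -1.   ] F [ 0.6 -1.3  0.4] w 0.044 q [ 0.38  0.26  1.78 -0.01  1.12 -1.14]
total rot [-0.7 -0.4 -0.5] end [0.3725 0.2735 0.0992] err [ 0.2 -0.3 -0.2]
([-0.0, 0.0, 16.0], [-0.2, -0.1, -0.1])
([-0.0, 0.0, 16.0], [-0.2, -0.1, -0.1])
([-1.0, 0.0, 17.0], [-0.2, -0.1, -0.1])
([-0.0, 1.0, 16.0], [-0.2, -0.1, -0.1])
```

View pics/w15.png

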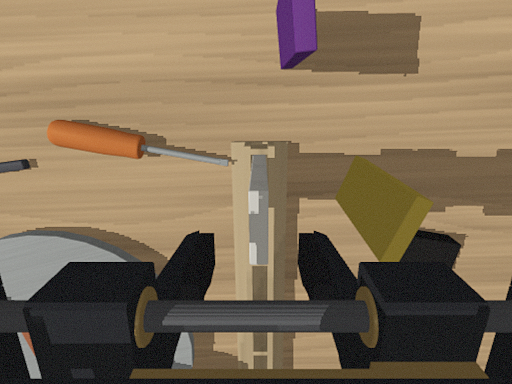

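Emit:
move_arm(
  motion=[
    {"linear": [0,0,16],"rotation": [-0.2,-0.1,-0.1],"gripper": 0.5},
    {"linear": [0,0,16],"rotation": [-0.2,-0.1,-0.1],"gripper": 0.5},
    {"linear": [-0.5,0,16],"rotation": [-0.2,-0.1,-0.1],"gripper": 0.5},
    {"linear": [0,0,17],"rotation": [0,0,-0.1],"gripper": 0.5},
    {"linear": [0,0,0],"rotation": [0,0,0],"gripper": 1},
    {"linear": [0,0,0],"rotation": [0,0,0],"gripper": 1},
    {"linear": [0,0,0],"rotation": [0,0,0],"gripper": 1},
    {"linear": [0,0,0],"rotation": [0,0,0],"gripper": 1},
    {"linear": [0,0,0],"rotation": [0,0,0],"gripper": 1},
  ],
)

```text
time_s: 32.75
tool_pos: [0.3729, 0.2731, 0.1004]
tcp_rot: [0.0, 0.016, 1.0, -0.0]
ft_force: [-0.5, -0.8, 2.2]
gripper_width: 0.0119
```

```bash
python3 - <<'E'
from h import *
st()
p,R,_=cur(); s=p[2]-.006; pl=placepos(s,-.0825); print('s',s,'place',pl)
plan(pl+[0,0,.175],down(PHI+90,15,PHI),15,start=(p+[0,0,.195],R))
E
```

```text
t 32.75 p [0.3729 0.2731 0.1004] psi 178.2 z [ 0.    -0.001 -1.   ] F [-0.5 -0.8  2.2] w 0.0119 q [ 0.38  0.35  1.85 -0.    0.94 -1.16]
s 0.09444700705957848 place [ 0.65123883 -0.0300628   0.11778172]
total rot [12.6 10.2 76.9] end [ 0.6514 -0.0301  0.293 ] err [-0.1 -0.  -0.2]
([-19.0, -20.0, 0.0], [0.8, 0.7, 5.1])
([-21.0, -18.0, 0.0], [0.8, 0.7, 5.1])
([-22.0, -16.0, 0.0], [0.8, 0.7, 5.1])
([-24.0, -14.0, 0.0], [0.8, 0.7, 5.1])
([-25.0, -12.0, 0.0], [0.8, 0.7, 5.1])
([-26.0, -9.0, -0.0], [0.8, 0.7, 5.1])
([-26.0, -7.0, -0.0], [0.8, 0.7, 5.1])
([-27.0, -5.0, -1.0], [0.8, 0.7, 5.1])
([-27.0, -2.0, -1.0], [0.8, 0.7, 5.1])
([-27.0, 0.0, -1.0], [0.8, 0.7, 5.1])
([-27.0, 3.0, -2.0], [0.8, 0.7, 5.1])
([-27.0, 5.0, -2.0], [0.8, 0.7, 5.1])
([-27.0, 7.0, -2.0], [0.8, 0.7, 5.1])
([-25.0, 10.0, -3.0], [0.8, 0.7, 5.1])
([-25.0, 12.0, -3.0], [0.8, 0.7, 5.1])
```

Emit:
move_arm(
  motion=[
    {"linear": [0,0,-15],"rotation": [0,0,0],"gripper": 1},
    {"linear": [0,0,-40],"rotation": [0,0,0],"gripper": 1},
    {"linear": [0,0,-45],"rotation": [0,0,0],"gripper": 1},
    {"linear": [0,0,-45],"rotation": [0,0,0],"gripper": 1},
    {"linear": [0,0,-50],"rotation": [0,0,0],"gripper": 1},
    {"linear": [-19,-20,0],"rotation": [0.8,0.7,5.1],"gripper": 1},
    {"linear": [-21,-18,0],"rotation": [0.8,0.7,5.1],"gripper": 1},
    {"linear": [-22,-16,0],"rotation": [0.8,0.7,5.1],"gripper": 1},
    {"linear": [-24,-14,0],"rotation": [0.8,0.7,5.1],"gripper": 1},
    {"linear": [-25,-12,0],"rotation": [0.8,0.7,5.1],"gripper": 1},
    {"linear": [-26,-9,0],"rotation": [0.8,0.7,5.1],"gripper": 1},
    {"linear": [-26,-7,0],"rotation": [0.8,0.7,5.1],"gripper": 1},
    {"linear": [-27,-5,-1],"rotation": [0.8,0.7,5.1],"gripper": 1},
    {"linear": [-27,-2,-1],"rotation": [0.8,0.7,5.1],"gripper": 1},
    {"linear": [-27,0,-1],"rotation": [0.8,0.7,5.1],"gripper": 1},
    {"linear": [-27,3,-2],"rotation": [0.8,0.7,5.1],"gripper": 1},
    {"linear": [-27,5,-2],"rotation": [0.8,0.7,5.1],"gripper": 1},
    {"linear": [-27,7,-2],"rotation": [0.8,0.7,5.1],"gripper": 1},
    {"linear": [-25,10,-3],"rotation": [0.8,0.7,5.1],"gripper": 1},
    {"linear": [-25,12,-3],"rotation": [0.8,0.7,5.1],"gripper": 1},
  ],
)

```text
time_s: 34.75
tool_pos: [0.6517, -0.0306, 0.2923]
tcp_rot: [-0.087, 0.631, 0.765, -0.096]
ft_force: [0.9, 0.1, -1.0]
gripper_width: 0.012
```

Emit:
move_arm(
  motion=[
    {"linear": [0,0,0],"rotation": [0,0,0],"gripper": 1},
    {"linear": [0,0,0],"rotation": [0,0,0],"gripper": 1},
  ],
)

```text
time_s: 34.95
tool_pos: [0.6513, -0.03, 0.2915]
tcp_rot: [-0.087, 0.629, 0.766, -0.096]
ft_force: [-0.0, -0.2, -1.7]
gripper_width: 0.0114
```

```bash
python3 - <<'E'
from h import *
st(); perr(.0944,-.0825); snap('side','side16.png'); crop('side16.png','s16.png',130,60,330,260,3)
E
```

```text
t 34.95 p [ 0.6513 -0.03    0.2915] psi 101.1 z [-0.254 -0.038 -0.966] F [-0.  -0.2 -1.7] w 0.0114 q [-0.19  0.77  0.66 -0.09  1.95 -0.41]
rot err [ 0.11 -0.57  0.5 ] delta tool [ -2.1  44.6 167.9] world [-1.000e-04 -0.000e+00 -1.737e-01]
```

View pics/s16.png

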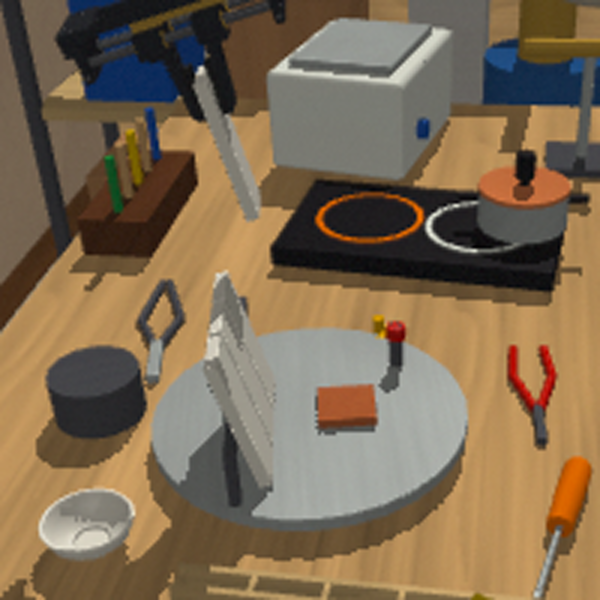

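Emit:
move_arm(
  motion=[
    {"linear": [-0.3,5.8,21.5],"rotation": [0.1,-0.5,0.5],"gripper": 1},
    {"linear": [0,5.8,21.5],"rotation": [0,0,0],"gripper": 1},
    {"linear": [0,5.8,21.5],"rotation": [0,0,0],"gripper": 1},
    {"linear": [0,5.8,21.5],"rotation": [0,0,0],"gripper": 1},
    {"linear": [0,5.8,21.5],"rotation": [0,0,0],"gripper": 1},
    {"linear": [0,3,11],"rotation": [0,0,0],"gripper": 1},
    {"linear": [0,0,0],"rotation": [0,0,0],"gripper": 1},
    {"linear": [0,0,0],"rotation": [0,0,0],"gripper": 1},
  ],
)

```text
time_s: 35.8
tool_pos: [0.6518, -0.0295, 0.1708]
tcp_rot: [-0.082, 0.632, 0.764, -0.1]
ft_force: [0.3, -0.8, -1.4]
gripper_width: 0.0115
```

```bash
python3 - <<'E'
from h import *
st(); perr(.0944,-.0825)
E
```

```text
t 35.8 p [ 0.6518 -0.0295  0.1708] psi 100.8 z [-0.252 -0.048 -0.967] F [ 0.3 -0.8 -1.4] w 0.0115 q [-0.19  0.81  0.91 -0.09  1.67 -0.37]
rot err [ 0.15  0.   -0.  ] delta tool [-0.5 12.9 51.5] world [-0.0006 -0.0006 -0.0531]
```

Emit:
move_arm(
  motion=[
    {"linear": [-0.3,5,20],"rotation": [0.1,0,0],"gripper": 1},
    {"linear": [0,4,14],"rotation": [0,0,0],"gripper": 1},
    {"linear": [0,2,8],"rotation": [0,0,0],"gripper": 1},
    {"linear": [0,1,5],"rotation": [0,0,0],"gripper": 1},
    {"linear": [0,0.4,1.7],"rotation": [0,0,0],"gripper": 1},
    {"linear": [0,0,0],"rotation": [0,0,0],"gripper": 1},
    {"linear": [0,0,0],"rotation": [0,0,0],"gripper": 1},
  ],
)

```text
time_s: 36.5
tool_pos: [0.6513, -0.0303, 0.1198]
tcp_rot: [-0.083, 0.632, 0.764, -0.1]
ft_force: [0.0, -0.2, -0.1]
gripper_width: 0.012
```

```bash
python3 - <<'E'
from h import *
st(); perr(.0944,-.0825); snap('side','side17.png'); crop('side17.png','s17.png',150,120,310,260,4)
E
```

```text
t 36.5 p [ 0.6513 -0.0303  0.1198] psi 100.8 z [-0.254 -0.048 -0.966] F [ 0.  -0.2 -0.1] w 0.012 q [-0.19  0.85  0.97 -0.1   1.57 -0.37]
rot err [ 0.01 -0.02 -0.04] delta tool [0.2 0.5 2. ] world [-0.0001  0.0002 -0.0021]
```

View pics/s17.png

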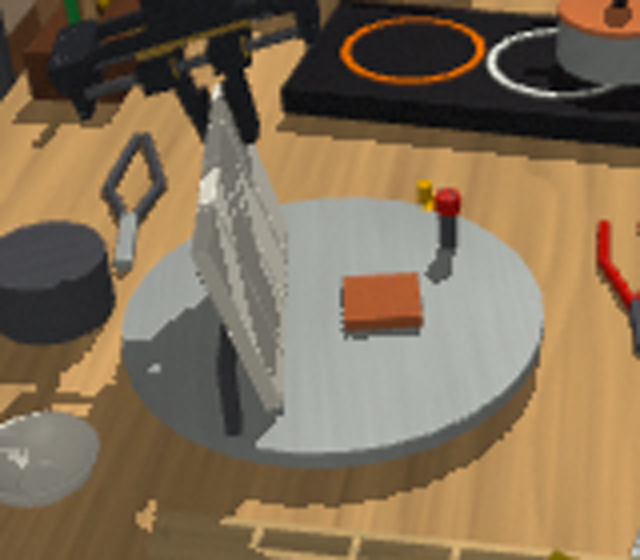

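Emit:
move_arm(
  motion=[
    {"linear": [0,0.3,1.2],"rotation": [0,0,0],"gripper": 1},
    {"linear": [0,0.2,0.8],"rotation": [0,0,0],"gripper": 1},
    {"linear": [0,0,0],"rotation": [0,0,0],"gripper": 1},
  ],
)

```text
time_s: 36.85
tool_pos: [0.6513, -0.0302, 0.1178]
tcp_rot: [-0.083, 0.632, 0.764, -0.1]
ft_force: [0.8, -0.2, 4.0]
gripper_width: 0.0119
```

Emit:
move_arm(
  motion=[
    {"linear": [0,0.1,0.5],"rotation": [0,0,0],"gripper": 1},
    {"linear": [0,0,0],"rotation": [0,0,0],"gripper": 1},
  ],
)

```text
time_s: 37.05
tool_pos: [0.6514, -0.0303, 0.1176]
tcp_rot: [-0.083, 0.632, 0.764, -0.1]
ft_force: [0.3, 1.2, 6.7]
gripper_width: 0.0116
```

Emit:
move_arm(
  motion=[
    {"linear": [0,0,0],"rotation": [0,0,0],"gripper": 0.75},
    {"linear": [0,0,0],"rotation": [0,0,0],"gripper": 0.7},
    {"linear": [0,0,0],"rotation": [0,0,0],"gripper": 0.6},
    {"linear": [0,0,0],"rotation": [0,0,0],"gripper": 0.6},
    {"linear": [0,0,-20],"rotation": [0,0,0],"gripper": 0.55},
    {"linear": [0,0,-45],"rotation": [0,0,0],"gripper": 0.5},
    {"linear": [0,0,-45],"rotation": [0,0,0],"gripper": 0.5},
    {"linear": [0,0,0],"rotation": [0,0,0],"gripper": 0.5},
    {"linear": [0,0,0],"rotation": [0,0,0],"gripper": 0.5},
  ],
)

```text
time_s: 37.95
tool_pos: [0.6793, -0.0249, 0.2228]
tcp_rot: [-0.083, 0.632, 0.764, -0.1]
ft_force: [-0.4, 0.3, 0.4]
gripper_width: 0.044
```

```bash
python3 - <<'E'
from h import *
st(); snap('top','top18.png');snap('side','side18.png'); crop('side18.png','s18.png',150,60,340,260,3); crop('top18.png','t18.png',155,100,430,250,2.9)
E
```

```text
t 37.95 p [ 0.6793 -0.0249  0.2228] psi 100.8 z [-0.254 -0.048 -0.966] F [-0.4  0.3  0.4] w 0.044 q [-0.17  0.87  0.66 -0.1   1.85 -0.38]
```

View pics/s18.png

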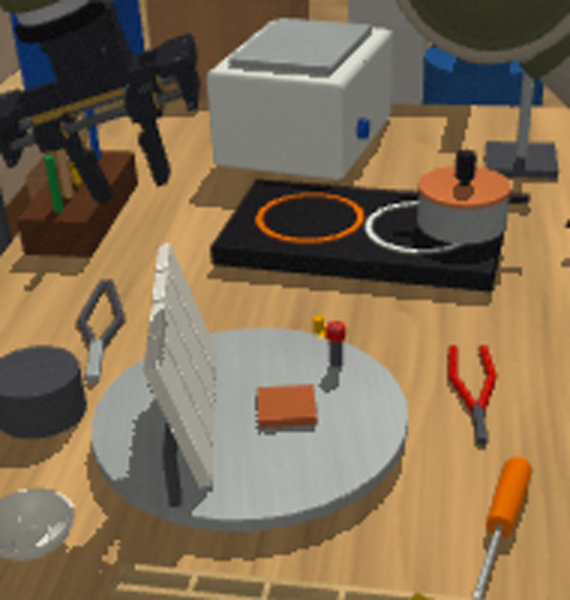

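View pics/t18.png

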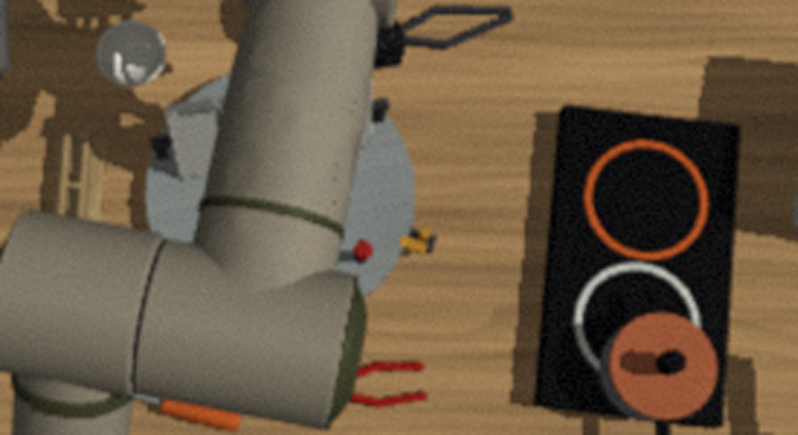

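```bash
python3 - <<'E'
from h import *
for f in('top0.png','top18.png'):
    d=load(f); im=d['image']; hsv=cv2.cvtColor(im,cv2.COLOR_BGR2HSV)
    m=((hsv[...,0]>4)&(hsv[...,0]<14)&(hsv[...,1]>170)&(hsv[...,2]>130)); 
    roi=np.zeros(m.shape,bool); roi[140:192,350:405]=1; ys,xs=np.where(m&roi)
    W=np.array([ray(d,x,y,.03)[:2] for x,y in zip(xs,ys)]); A=np.c_[2*W,np.ones(len(W))]; s=np.linalg.lstsq(A,(W**2).sum(1),rcond=None)[0]; print('orange',s[:2],np.sqrt(s[2]+s[:2]@s[:2]),len(W))
    m=((hsv[...,0]<14)&(hsv[...,1]>110)&(hsv[...,2]>90)); roi[:]=0; roi[192:250,350:412]=1
    n,lab,stt,c=cv2.connectedComponentsWithStats((m&roi).astype(np.uint8)); i=1+np.argmax(stt[1:,4]); cs,_=cv2.findContours((lab==i).astype(np.uint8),0,2)
    h=cv2.convexHull(max(cs,key=len)); e=cv2.fitEllipse(h); print(e); print('lid c',ray(d,*e[0],.083))
d=load('side18.png'); hsv=cv2.cvtColor(d['image'],cv2.COLOR_BGR2HSV); m=((hsv[...,0]>4)&(hsv[...,0]<14)&(hsv[...,1]>170)&(hsv[...,2]>130)); roi[:]=0; roi[120:146,230:276]=1; ys,xs=np.where(m&roi)
W=np.array([ray(d,x,y,.03)[:2] for x,y in zip(xs,ys)]); A=np.c_[2*W,np.ones(len(W))]; s=np.linalg.lstsq(A,(W**2).sum(1),rcond=None)[0]; print('orange side',s[:2],np.sqrt(s[2]+s[:2]@s[:2]),len(W))
print('knob top side',ray(d,150+465/3,60+155/3,.123))
E
```

```text
orange [ 0.57126759 -0.36629519] 0.06401901875740414 261
((380.8074035644531, 209.80123901367188), (35.53080749511719, 37.72022247314453), 131.42750549316406)
lid c [ 0.42858318 -0.35629322  0.083     ]
orange [ 0.5713041  -0.36615096] 0.06392739496212782 259
((383.3503112792969, 225.791015625), (35.862693786621094, 38.073360443115234), 129.2947235107422)
lid c [ 0.38014514 -0.36206619  0.083     ]
orange side [ 0.56810461 -0.36421811] 0.063706038473658 19
knob top side [ 0.38075609 -0.35037356  0.123     ]
```

All four boards lean in a row. The pot is now at (0.380,-0.362) and the orange mark at (0.571,-0.366). Moving above the knob.

```bash
python3 - <<'E'
from h import *
plan(np.array([.380,-.362,.17]),down(90),14)
E
```

```text
total rot [-15.2   1.3  10.7] end [ 0.3804 -0.3618  0.1695] err [-0.4 -0.2  0.5]
([-20.0, -24.0, 10.0], [-1.1, 0.1, 0.8])
([-20.0, -23.0, 10.0], [-1.1, 0.1, 0.8])
([-20.0, -23.0, 9.0], [-1.1, 0.1, 0.8])
([-21.0, -23.0, 9.0], [-1.1, 0.1, 0.8])
([-21.0, -23.0, 8.0], [-1.1, 0.1, 0.8])
([-21.0, -23.0, 8.0], [-1.1, 0.1, 0.8])
([-22.0, -23.0, 7.0], [-1.1, 0.1, 0.8])
([-22.0, -23.0, 7.0], [-1.1, 0.1, 0.8])
([-22.0, -23.0, 6.0], [-1.1, 0.1, 0.8])
([-23.0, -22.0, 6.0], [-1.1, 0.1, 0.8])
([-23.0, -22.0, 5.0], [-1.1, 0.1, 0.8])
([-23.0, -22.0, 5.0], [-1.1, 0.1, 0.8])
([-24.0, -22.0, 4.0], [-1.1, 0.1, 0.8])
([-24.0, -21.0, 5.0], [-1.1, 0.1, 0.8])
```

Emit:
move_arm(
  motion=[
    {"linear": [0,0,-35],"rotation": [0,0,0],"gripper": 0.4},
    {"linear": [-20,-24,10],"rotation": [-1.1,0.1,0.8],"gripper": 0.4},
    {"linear": [-20,-23,10],"rotation": [-1.1,0.1,0.8],"gripper": 0.4},
    {"linear": [-20,-23,9],"rotation": [-1.1,0.1,0.8],"gripper": 0.4},
    {"linear": [-21,-23,9],"rotation": [-1.1,0.1,0.8],"gripper": 0.4},
    {"linear": [-21,-23,8],"rotation": [-1.1,0.1,0.8],"gripper": 0.4},
    {"linear": [-21,-23,8],"rotation": [-1.1,0.1,0.8],"gripper": 0.4},
    {"linear": [-22,-23,7],"rotation": [-1.1,0.1,0.8],"gripper": 0.4},
    {"linear": [-22,-23,7],"rotation": [-1.1,0.1,0.8],"gripper": 0.4},
    {"linear": [-22,-23,6],"rotation": [-1.1,0.1,0.8],"gripper": 0.4},
    {"linear": [-23,-22,6],"rotation": [-1.1,0.1,0.8],"gripper": 0.4},
    {"linear": [-23,-22,5],"rotation": [-1.1,0.1,0.8],"gripper": 0.4},
    {"linear": [-23,-22,5],"rotation": [-1.1,0.1,0.8],"gripper": 0.4},
    {"linear": [-24,-22,4],"rotation": [-1.1,0.1,0.8],"gripper": 0.4},
    {"linear": [-24,-21,5],"rotation": [-1.1,0.1,0.8],"gripper": 0.4},
    {"linear": [0,0,0],"rotation": [0,0,0],"gripper": 0.4},
    {"linear": [0,0,0],"rotation": [0,0,0],"gripper": 0.4},
  ],
)

```text
time_s: 39.75
tool_pos: [0.3895, -0.3598, 0.2034]
tcp_rot: [0.001, 0.711, 0.704, 0.003]
ft_force: [0.8, -0.0, -0.1]
gripper_width: 0.053
```

```bash
python3 - <<'E'
from h import *
st(); plan(np.array([.380,-.362,.165]),down(90),3)
d=snap('wrist','w19.png'); print(proj(d,[[.38,-.362,.123]]))
snap('top','top19.png'); crop('top19.png','t19.png',155,85,415,250,3)
E
```

```text
t 39.75 p [ 0.3895 -0.3598  0.2034] psi 89.4 z [ 0.006  0.002 -1.   ] F [ 0.8 -0.  -0.1] w 0.053 q [-0.97  0.35  1.54  0.01  1.25 -0.96]
total rot [ 0.3 -0.1 -0.6] end [ 0.3796 -0.3617  0.1654] err [ 0.4 -0.3 -0.4]
([-1.0, -3.0, 13.0], [0.1, -0.0, -0.2])
([-1.0, -3.0, 13.0], [0.1, -0.0, -0.2])
([-0.0, -4.0, 12.0], [0.1, -0.0, -0.2])
[[244.55499354 200.32350677]]
```

View pics/w19.png

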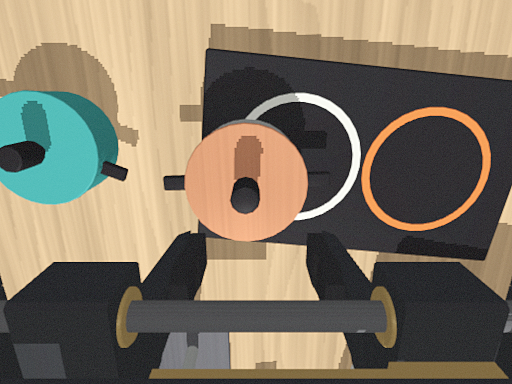

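View pics/t19.png

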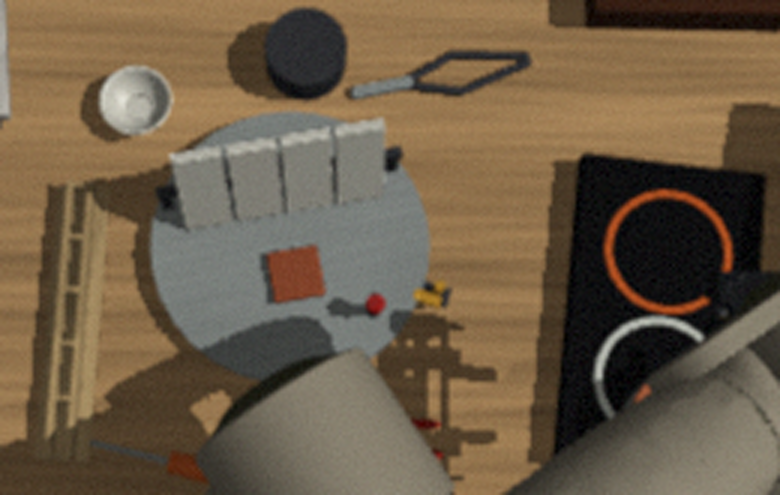

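```bash
python3 - <<'E'
from h import *
d=load('w19.png'); print(ray(d,246,180.5,.083), ray(d,245,201,.123)); crop('w19.png','w19b.png',170,90,330,250,4)
e=[]
ys,xs=np.where(cv2.inRange(d['image'],(0,0,0),(60,60,60))[170:220,225:270]); print(xs.min()+225,xs.max()+225,ys.min()+170,ys.max()+170)
hsv=cv2.cvtColor(d['image'],cv2.COLOR_BGR2HSV)
dd=d;
# orange ring
m=((hsv[...,0]>4)&(hsv[...,0]<20)&(hsv[...,1]>120)&(hsv[...,2]>170)); m[:,:355]=0; m[:100]=0; m[235:]=0; m[:,495:]=0
ys,xs=np.where(m); W=np.array([ray(d,x,y,.03)[:2] for x,y in zip(xs,ys)]); A=np.c_[2*W,np.ones(len(W))]; s=np.linalg.lstsq(A,(W**2).sum(1),rcond=None)[0]; print('orange wrist',s[:2],np.sqrt(s[2]+s[:2]@s[:2]),len(W))
E
```

```text
[ 0.38018926 -0.35762753  0.083     ] [ 0.38033389 -0.36256339  0.123     ]
231 258 177 209
orange wrist [ 0.57004655 -0.36624969] 0.06403434703420029 2947
```

View pics/w19b.png

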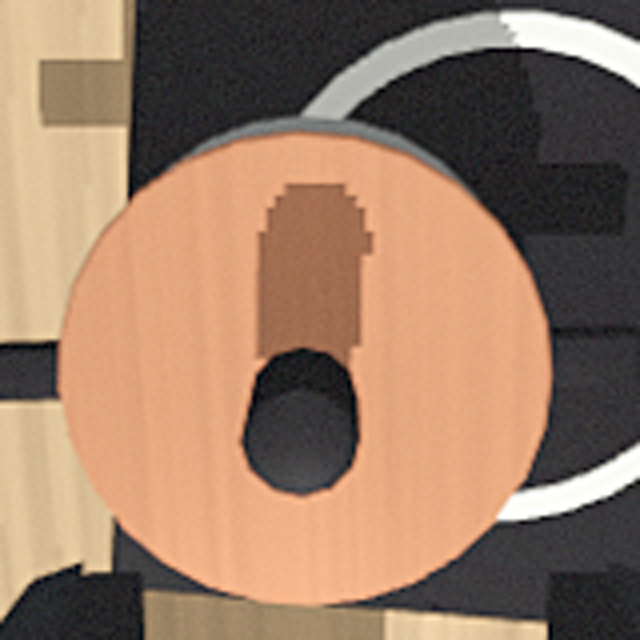

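Emit:
move_arm(
  motion=[
    {"linear": [-1,-3,13],"rotation": [0.1,0,-0.2],"gripper": 0.4},
    {"linear": [0,-3,13],"rotation": [0.1,0,-0.2],"gripper": 0.4},
    {"linear": [0,-4,13],"rotation": [0.1,0,-0.2],"gripper": 0.4},
    {"linear": [0,0,20],"rotation": [0,0,0],"gripper": 0.4},
    {"linear": [0,0,20],"rotation": [0,0,0],"gripper": 0.4},
    {"linear": [0,0,20],"rotation": [0,0,0],"gripper": 0.4},
    {"linear": [0,0,14],"rotation": [0,0,0],"gripper": 0.4},
    {"linear": [0,0,0],"rotation": [0,0,0],"gripper": 0.4},
    {"linear": [0,0,0],"rotation": [0,0,0],"gripper": 0.4},
  ],
)

```text
time_s: 40.75
tool_pos: [0.381, -0.3608, 0.0917]
tcp_rot: [0.001, 0.706, 0.708, 0.001]
ft_force: [0.2, 0.9, 0.1]
gripper_width: 0.0529
```

```bash
python3 - <<'E'
from h import *
st(); snap('side','side20.png'); crop('side20.png','s20.png',220,60,350,170,5)
E
```

```text
t 40.75 p [ 0.381  -0.3608  0.0917] psi 90.2 z [ 0.002 -0.    -1.   ] F [0.2 0.9 0.1] w 0.0529 q [-0.98  0.48  1.68  0.    0.99 -0.99]
```

View pics/s20.png

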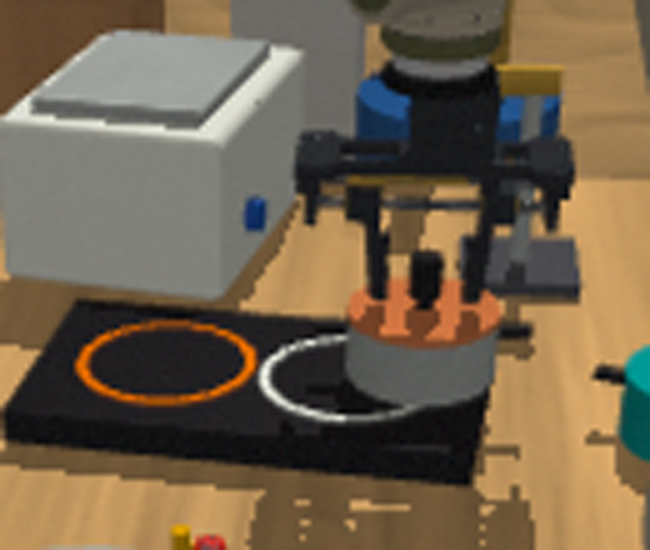

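Emit:
move_arm(
  motion=[
    {"linear": [0,0,0],"rotation": [0,0,0],"gripper": 0.8},
    {"linear": [0,0,0],"rotation": [0,0,0],"gripper": 1},
    {"linear": [0,0,0],"rotation": [0,0,0],"gripper": 1},
    {"linear": [0,0,0],"rotation": [0,0,0],"gripper": 1},
    {"linear": [0,0,0],"rotation": [0,0,0],"gripper": 1},
  ],
)

```text
time_s: 41.3
tool_pos: [0.3805, -0.3613, 0.0915]
tcp_rot: [0.001, 0.707, 0.708, 0.001]
ft_force: [0.7, -0.5, 2.3]
gripper_width: 0.0235
```

Emit:
move_arm(
  motion=[
    {"linear": [0,5,0.3],"rotation": [0,0,0],"gripper": 1},
    {"linear": [0,10,0],"rotation": [0,0,0],"gripper": 1},
    {"linear": [-0.5,12,0],"rotation": [0,0,0],"gripper": 1},
  ],
)

```text
time_s: 41.6
tool_pos: [0.4071, -0.362, 0.0915]
tcp_rot: [0.0, 0.707, 0.708, 0.0]
ft_force: [-4.9, 0.5, 5.2]
gripper_width: 0.0231
```

```bash
python3 - <<'E'
from h import *
st()
p,R,_=cur(); print(R.inv().apply(np.array([.5708,-.3663,p[2]])-p)*1000)
E
```

```text
t 41.6 p [ 0.4071 -0.362   0.0915] psi 90.1 z [ 0.001 -0.    -1.   ] F [-4.9  0.5  5.2] w 0.0231 q [-0.94  0.51  1.62  0.    1.01 -0.94]
[-4.58491004e+00  1.63655260e+02  1.08000168e-01]
```

Emit:
move_arm(
  motion=[
    {"linear": [-0.4,14,0],"rotation": [0,0,0],"gripper": 1},
    {"linear": [-0.4,14,0],"rotation": [0,0,0],"gripper": 1},
    {"linear": [-0.4,14,0],"rotation": [0,0,0],"gripper": 1},
    {"linear": [-0.4,14,0],"rotation": [0,0,0],"gripper": 1},
    {"linear": [-0.4,14,0],"rotation": [0,0,0],"gripper": 1},
    {"linear": [-0.4,14,0],"rotation": [0,0,0],"gripper": 1},
    {"linear": [-0.4,14,0],"rotation": [0,0,0],"gripper": 1},
    {"linear": [-0.4,14,0],"rotation": [0,0,0],"gripper": 1},
    {"linear": [-0.4,14,0],"rotation": [0,0,0],"gripper": 1},
    {"linear": [-0.4,14,0],"rotation": [0,0,0],"gripper": 1},
    {"linear": [-0.3,12,0],"rotation": [0,0,0],"gripper": 1},
    {"linear": [-0.3,6,0],"rotation": [0,0,0],"gripper": 1},
    {"linear": [0,0,0],"rotation": [0,0,0],"gripper": 1},
  ],
)

```text
time_s: 42.9
tool_pos: [0.5663, -0.3661, 0.0916]
tcp_rot: [0.002, 0.706, 0.708, 0.001]
ft_force: [3.6, -0.2, 1.4]
gripper_width: 0.0229
```

```bash
python3 - <<'E'
from h import *
st()
p,R,_=cur(); print(R.inv().apply(np.array([.5708,-.3663,p[2]])-p)*1000)
E
```

```text
t 42.9 p [ 0.5663 -0.3661  0.0916] psi 90.1 z [ 0.004 -0.001 -1.   ] F [ 3.6 -0.2  1.4] w 0.0229 q [-0.75  0.77  1.16  0.    1.21 -0.75]
[-0.21852493  4.51425705  0.01652306]
```

Final 4.5 mm, then release and retreat.

Emit:
move_arm(
  motion=[
    {"linear": [-0.2,3,0],"rotation": [0,0,0],"gripper": 1},
    {"linear": [0,1.5,0],"rotation": [0,0,0],"gripper": 1},
    {"linear": [0,0,0],"rotation": [0,0,0],"gripper": 1},
    {"linear": [0,0,0],"rotation": [0,0,0],"gripper": 1},
    {"linear": [0,0,0],"rotation": [0,0,0],"gripper": 0.6},
    {"linear": [0,0,0],"rotation": [0,0,0],"gripper": 0.4},
    {"linear": [0,0,0],"rotation": [0,0,0],"gripper": 0.4},
    {"linear": [0,0,0],"rotation": [0,0,0],"gripper": 0.4},
    {"linear": [0,0,-20],"rotation": [0,0,0],"gripper": 0.4},
    {"linear": [0,0,-45],"rotation": [0,0,0],"gripper": 0.4},
    {"linear": [0,0,-45],"rotation": [0,0,0],"gripper": 0.4},
    {"linear": [0,-30,-30],"rotation": [0,0,0],"gripper": 0.4},
    {"linear": [0,-45,0],"rotation": [0,0,0],"gripper": 0.4},
    {"linear": [0,-45,0],"rotation": [0,0,0],"gripper": 0.4},
    {"linear": [0,-45,0],"rotation": [0,0,0],"gripper": 0.4},
    {"linear": [0,-40,0],"rotation": [0,0,0],"gripper": 0.4},
    {"linear": [0,0,0],"rotation": [0,0,0],"gripper": 0.4},
  ],
)

```text
time_s: 44.6
tool_pos: [0.3616, -0.3665, 0.2314]
tcp_rot: [0.001, 0.708, 0.707, 0.0]
ft_force: [0.9, -0.6, -1.1]
gripper_width: 0.0526
```

```bash
python3 - <<'E'
from h import *
st(); d=snap('top','top21.png'); s=snap('side','side21.png'); crop('top21.png','t21.png',155,85,415,250,3); crop('side21.png','s21.png',140,90,340,290,3)
im=d['image'];hsv=cv2.cvtColor(im,cv2.COLOR_BGR2HSV)
E
```

```text
t 44.6 p [ 0.3616 -0.3665  0.2314] psi 89.9 z [ 0.001 -0.    -1.   ] F [ 0.9 -0.6 -1.1] w 0.0526 q [-1.02  0.3   1.54  0.    1.3  -1.02]
```

View pics/t21.png

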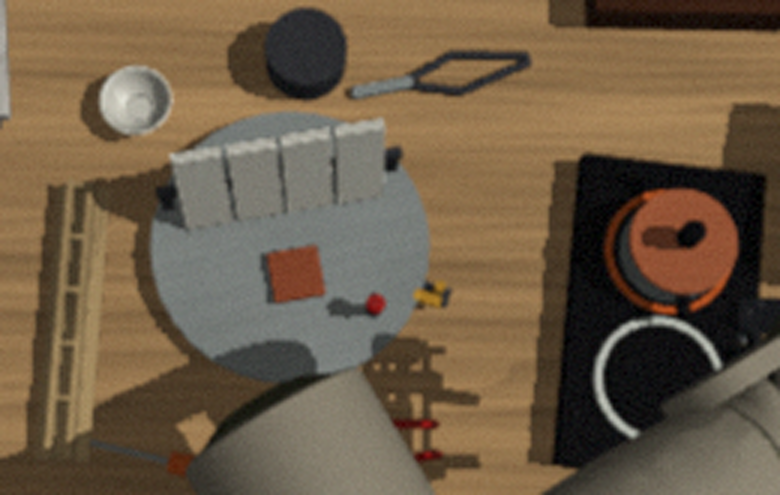

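View pics/s21.png

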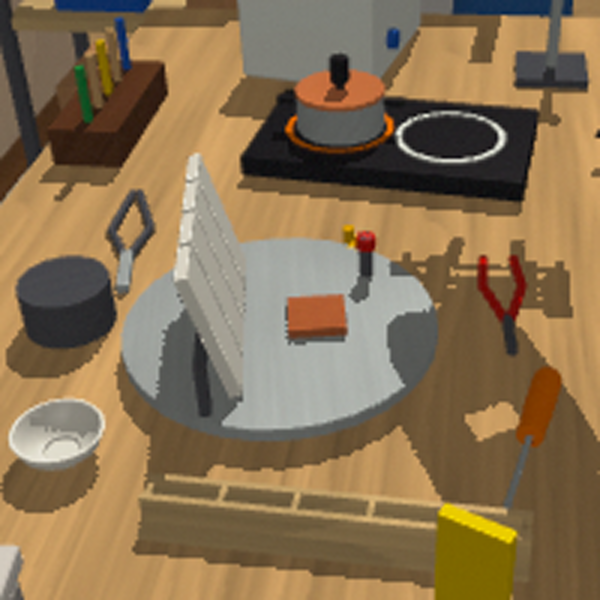

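```bash
python3 - <<'E'
from h import *
d=load('top21.png'); f=lambda x,y,z:ray(d,155+(x+.5)/3-.5,85+(y+.5)/3-.5,z)
print('lid c',[np.round(f(*q,.083)[:2],4).tolist() for q in[(631,243),(740,243),(686,188),(686,298)]],'knob',f(693,233,.123))
k=4
for f_,o in(('side21.png',(140,90,340,290)),('top21.png',(190,95,310,200))):
    d=load(f_); im=cv2.resize(d['image'],None,fx=k,fy=k,interpolation=cv2.INTER_CUBIC)
    t=np.radians(15); x0=-.055*np.tan(t)
    for y in(-.0825,-.0275,.0275,.0825):
        def P(a,b,c): # a along thickness, b y, c height; lower far corner
            return fence(x0+ (a)*np.cos(t)+c*np.sin(t), y+b, -a*np.sin(t)+c*np.cos(t))
        for a in(0,-.012):
            q=np.round((proj(d,np.array([P(a,-.025,0),P(a,.025,0),P(a,.025,.13),P(a,-.025,.13)]))+.5)*k-.5).astype(np.int32)
            cv2.polylines(im,[q.reshape(-1,1,2)],True,(0,255,0) if a else (0,0,255),1,cv2.LINE_AA)
    x,y,X,Y=o; cv2.imwrite('pics/ov_'+f_,im[y*k:Y*k,x*k:X*k][:600,:800])
E
```

```text
lid c [[0.5654, -0.3128], [0.5674, -0.425], [0.6253, -0.3717], [0.5086, -0.3671]] knob [ 0.56637931 -0.3647059   0.123     ]
```

View pics/ov_side21.png

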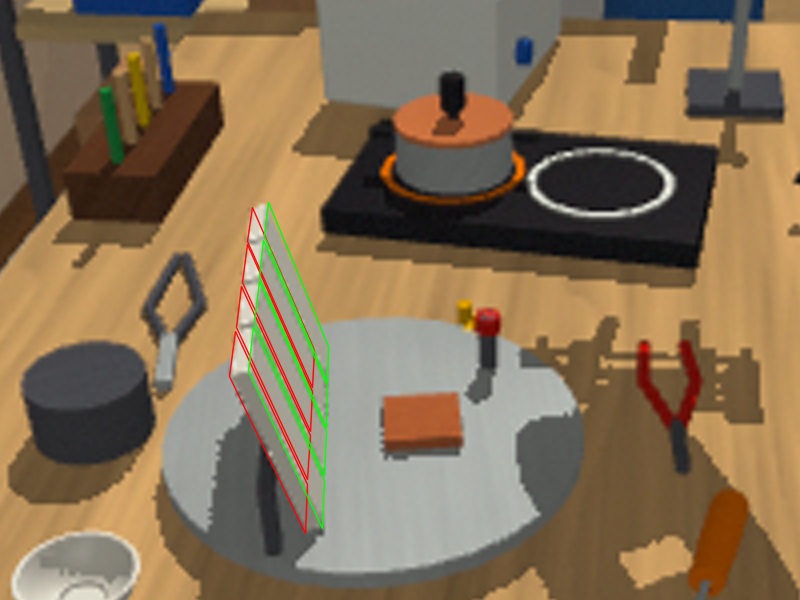

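View pics/ov_top21.png

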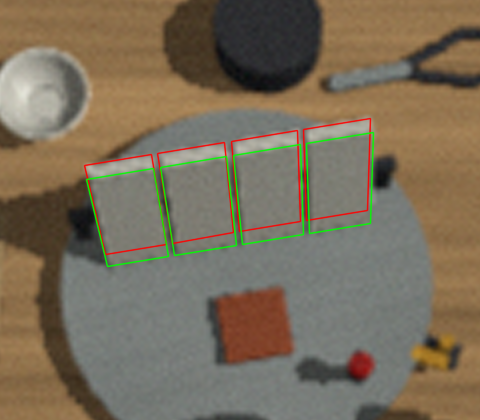

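```bash
python3 - <<'E'
from h import *
d=load('top21.png'); hsv=cv2.cvtColor(d['image'],cv2.COLOR_BGR2HSV)
m=((hsv[...,0]<14)&(hsv[...,1]>110)&(hsv[...,2]>90)).astype(np.uint8)
# compare overlay of expected pot at orange center
k=8; x0,y0,x1,y1=345,135,415,205
c=np.array([.571,-.3663]); im=cv2.resize(d['image'],None,fx=k,fy=k,interpolation=cv2.INTER_CUBIC)
a=np.linspace(0,2*np.pi,80)
for r,z,col in((.068,.03,(255,0,0)),(.055,.083,(0,255,0)),(.012,.123,(0,255,255))):
    q=np.round((proj(d,np.c_[c[0]+r*np.cos(a),c[1]+r*np.sin(a),np.full(80,z)])+.5)*k-.5).astype(np.int32); cv2.polylines(im,[q.reshape(-1,1,2)],True,col,1,cv2.LINE_AA)
cv2.imwrite('pics/pot_ov.png',im[y0*k:y1*k,x0*k:x1*k])
d=snap('wrist','w22.png'); im=cv2.resize(d['image'],None,fx=1.5,fy=1.5)
for r,z,col in((.068,.03,(255,0,0)),(.055,.083,(0,255,0)),(.012,.123,(0,255,255))):
    q=np.round((proj(d,np.c_[c[0]+r*np.cos(a),c[1]+r*np.sin(a),np.full(80,z)])+.5)*1.5-.5).astype(np.int32); cv2.polylines(im,[q.reshape(-1,1,2)],True,col,1,cv2.LINE_AA)
cv2.imwrite('pics/pot_ovw.png',im)
E
```

View pics/pot_ov.png

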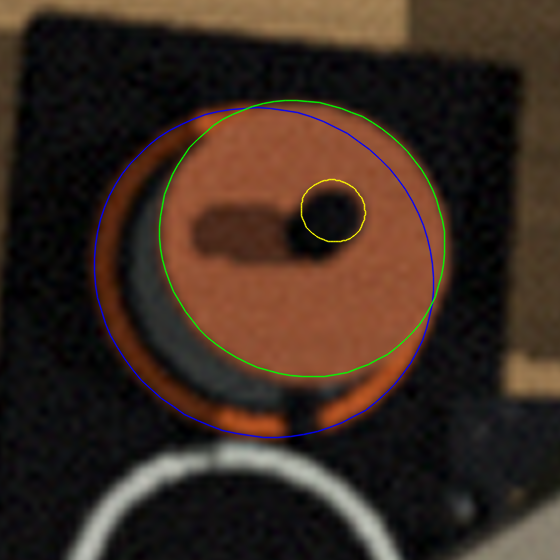

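View pics/pot_ovw.png

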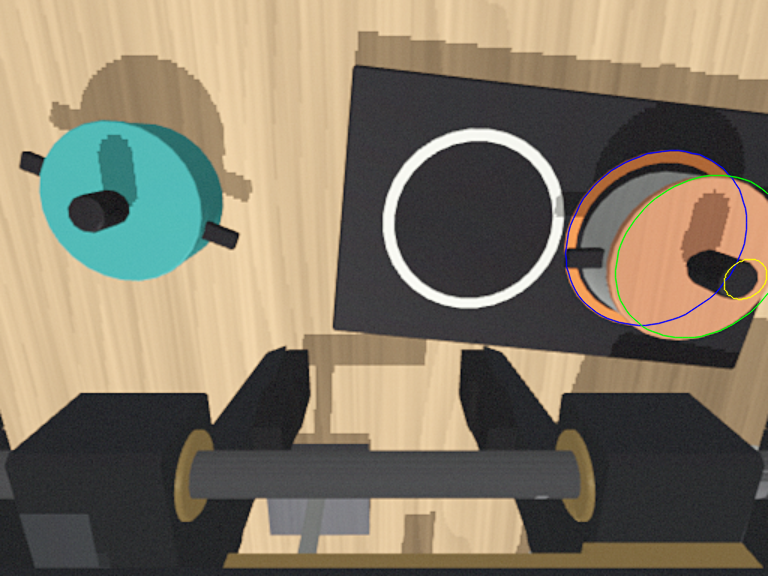

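The overlay shows the pot about 3–4 mm short of the middle in x. It's a cheap fix, so I'll regrip the knob at the right place and centre the pot by sliding it.

```bash
python3 - <<'E'
from h import *
st(); plan(np.array([.571,-.3663,.17]),down(90),8)
E
```

```text
t 44.75 p [ 0.3651 -0.3667  0.2312] psi 90.1 z [ 0.002 -0.001 -1.   ] F [ 0.4 -0.3 -0.2] w 0.0526 q [-1.02  0.3   1.53  0.    1.3  -1.02]
total rot [0.1 0.  0.1] end [ 0.5713 -0.3664  0.1697] err [-0.3  0.1  0.3]
([0.0, 26.0, 8.0], [0.0, 0.0, 0.0])
([0.0, 26.0, 8.0], [0.0, 0.0, 0.0])
([0.0, 26.0, 8.0], [0.0, 0.0, 0.0])
([0.0, 26.0, 8.0], [0.0, 0.0, 0.0])
([0.0, 25.0, 7.0], [0.0, 0.0, 0.0])
([0.0, 26.0, 8.0], [0.0, 0.0, 0.0])
([0.0, 25.0, 7.0], [0.0, 0.0, 0.0])
([0.0, 26.0, 8.0], [0.0, 0.0, 0.0])
```

Emit:
move_arm(
  motion=[
    {"linear": [0,26,5],"rotation": [0,0,0],"gripper": 0.4},
    {"linear": [0,26,5],"rotation": [0,0,0],"gripper": 0.4},
    {"linear": [0,26,5],"rotation": [0,0,0],"gripper": 0.4},
    {"linear": [0,26,5],"rotation": [0,0,0],"gripper": 0.4},
    {"linear": [0,26,10],"rotation": [0,0,0],"gripper": 0.4},
    {"linear": [0,26,10],"rotation": [0,0,0],"gripper": 0.4},
    {"linear": [0,25,10],"rotation": [0,0,0],"gripper": 0.4},
    {"linear": [0,25,10],"rotation": [0,0,0],"gripper": 0.4},
    {"linear": [0,0,0],"rotation": [0,0,0],"gripper": 0.4},
    {"linear": [0,0,0],"rotation": [0,0,0],"gripper": 0.4},
  ],
)

```text
time_s: 45.75
tool_pos: [0.5714, -0.3654, 0.1705]
tcp_rot: [0.0, 0.706, 0.708, 0.001]
ft_force: [-0.6, 0.1, 0.5]
gripper_width: 0.0528
```

```bash
python3 - <<'E'
from h import *
st(); d=snap('wrist','w23.png')
p,R,_=cur(); print(R.inv().apply(np.array([.571,-.3663,.0917])-p)*1000)
c=np.array([.571,-.3663]);a=np.linspace(0,2*np.pi,80);im=cv2.resize(d['image'],None,fx=1.5,fy=1.5)
for r,z,col in((.068,.03,(255,0,0)),(.055,.083,(0,255,0)),(.012,.123,(0,255,255))):
    q=np.round((proj(d,np.c_[c[0]+r*np.cos(a),c[1]+r*np.sin(a),np.full(80,z)])+.5)*1.5-.5).astype(np.int32); cv2.polylines(im,[q.reshape(-1,1,2)],True,col,1,cv2.LINE_AA)
cv2.imwrite('pics/pot_ovw2.png',im)
E
```

```text
t 45.75 p [ 0.5714 -0.3654  0.1705] psi 90.2 z [ 0.001  0.    -1.   ] F [-0.6  0.1  0.5] w 0.0528 q [-0.74  0.71  1.06  0.    1.37 -0.75]
[-0.42285547 -0.09116015 79.61439012]
```

View pics/pot_ovw2.png

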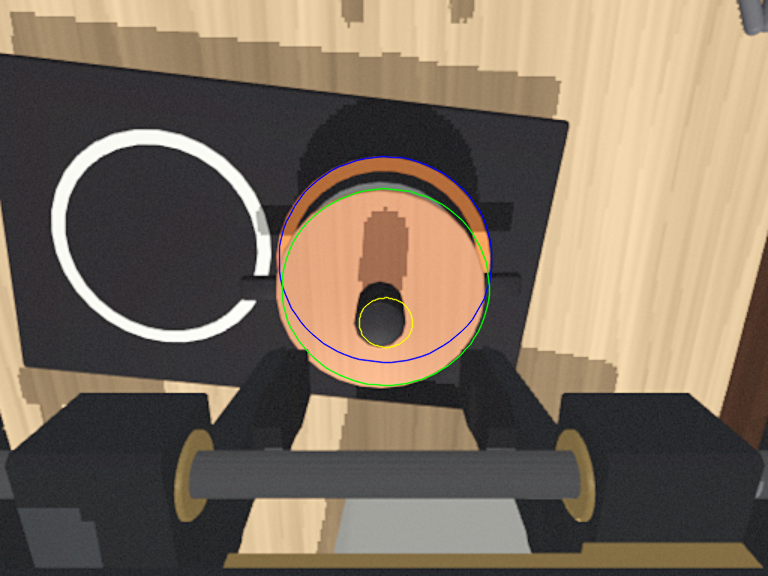

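Emit:
move_arm(
  motion=[
    {"linear": [0,0,20],"rotation": [0,0,0],"gripper": 0.4},
    {"linear": [0,0,20],"rotation": [0,0,0],"gripper": 0.4},
    {"linear": [0,0,20],"rotation": [0,0,0],"gripper": 0.4},
    {"linear": [0,0,19],"rotation": [0,0,0],"gripper": 0.4},
    {"linear": [0,0,0],"rotation": [0,0,0],"gripper": 0.4},
    {"linear": [0,0,0],"rotation": [0,0,0],"gripper": 0.65},
    {"linear": [0,0,0],"rotation": [0,0,0],"gripper": 1},
    {"linear": [0,0,0],"rotation": [0,0,0],"gripper": 1},
    {"linear": [0,0,0],"rotation": [0,0,0],"gripper": 1},
    {"linear": [0,0,0],"rotation": [0,0,0],"gripper": 1},
  ],
)

```text
time_s: 46.8
tool_pos: [0.5709, -0.3664, 0.0933]
tcp_rot: [0.001, 0.706, 0.708, 0.0]
ft_force: [-3.5, 0.8, 5.0]
gripper_width: 0.0228
```

Emit:
move_arm(
  motion=[
    {"linear": [0,0,0],"rotation": [0,0,0],"gripper": 1},
    {"linear": [0,0,0],"rotation": [0,0,0],"gripper": 0.6},
    {"linear": [0,0,0],"rotation": [0,0,0],"gripper": 0.4},
    {"linear": [0,0,0],"rotation": [0,0,0],"gripper": 0.4},
    {"linear": [0,0,-20],"rotation": [0,0,0],"gripper": 0.4},
    {"linear": [0,0,-40],"rotation": [0,0,0],"gripper": 0.4},
    {"linear": [0,0,-40],"rotation": [0,0,0],"gripper": 0.4},
    {"linear": [0,0,-20],"rotation": [0,0,0],"gripper": 0.4},
    {"linear": [0,0,0],"rotation": [0,0,0],"gripper": 0.4},
    {"linear": [0,0,0],"rotation": [0,0,0],"gripper": 0.4},
  ],
)

```text
time_s: 47.8
tool_pos: [0.5705, -0.366, 0.2112]
tcp_rot: [0.0, 0.706, 0.708, 0.001]
ft_force: [0.2, 0.6, -1.1]
gripper_width: 0.053
```

```bash
python3 - <<'E'
from h import *
st(); d=snap('wrist','w24.png')
c=np.array([.571,-.3663]);a=np.linspace(0,2*np.pi,80);im=cv2.resize(d['image'],None,fx=1.5,fy=1.5)
for r,z,col in((.068,.03,(255,0,0)),(.055,.083,(0,255,0)),(.012,.123,(0,255,255))):
    q=np.round((proj(d,np.c_[c[0]+r*np.cos(a),c[1]+r*np.sin(a),np.full(80,z)])+.5)*1.5-.5).astype(np.int32); cv2.polylines(im,[q.reshape(-1,1,2)],True,col,1,cv2.LINE_AA)
cv2.imwrite('pics/pot_ovw3.png',im)
snap('top','top24.png')
E
```

```text
t 47.8 p [ 0.5705 -0.366   0.2112] psi 90.1 z [ 0.001  0.001 -1.   ] F [ 0.2  0.6 -1.1] w 0.053 q [-0.74  0.68  1.    0.    1.46 -0.75]
```

View pics/pot_ovw3.png

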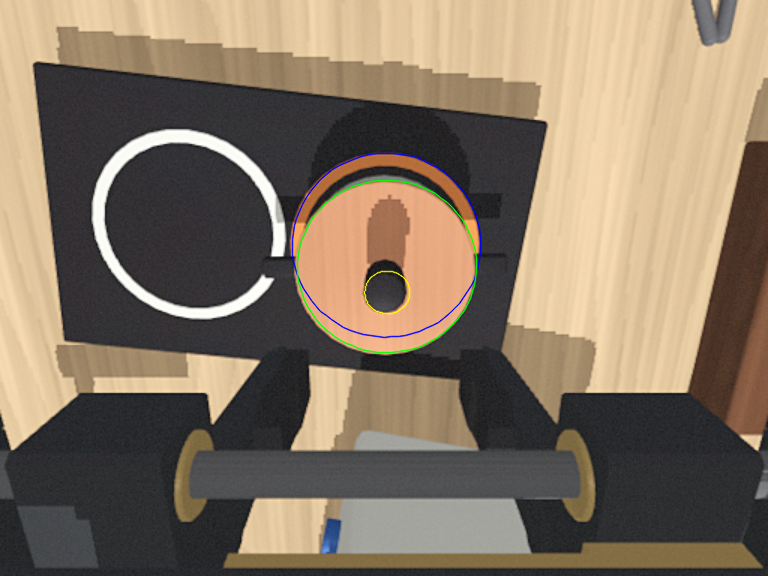

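View pics/top24.png

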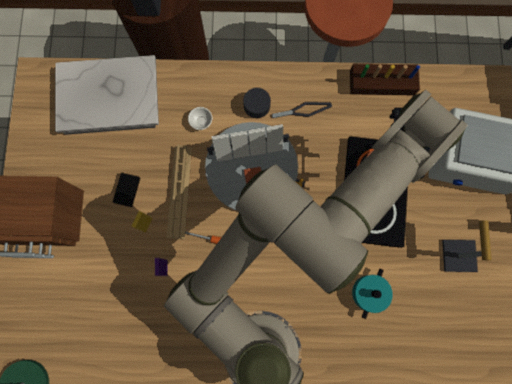

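The pot is now within about 1 mm of the mark's middle. The boards, turntable and other bench things are in place, and the robot touches nothing. Handing in.

```bash
python3 - <<'E'
from workcell import order
print(order.close_job())
E
```

```text
the job is handed in; nothing more can be done
None
```

The job is done in the order asked and handed in at about 48 s; `close_job` gave no verdict.

- **Turntable:** I turned it anticlockwise by the red handle until the force jumped. Pictures show the yellow tooth against the post and the fence on the far side.
- **Boards:** Four white boards were in the rack; the middle slot was empty. All four now lean side by side on the fence's near face. Overlays from the top and side cameras match a 15 degree tilt. The yellow and purple look-alikes were left alone.
- **Pot:** It was knocked off the white ring partway through, so I slid it from where it ended up to the orange mark, gripping the knob at constant height. The first check showed it 3–4 mm short, so I gripped the knob again and slid it to the middle. The last overlay puts it within about 1 mm.
- **Last checks:** No other bench thing looked moved in the pictures, and the robot was touching nothing at hand-in. In the final top picture the arm hid part of the boards and of the turntable. The last clear view of them was about 3 s earlier, before the final pot correction, when both stood right.

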